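# Price sign into the display tray, spring clip held open over the card

## Robot

A 6-joint arm with a two-finger parallel gripper is mounted at the origin on the work surface. World frame = base frame: x ahead of the robot, y to its left, z up, the work surface at z = 0. Lengths are in m, angles in rad, forces in N, time in s.
With the tool pointing down it reaches from about 0.3 to 0.875 m from the base axis. Payload 6.4 kg.
Tool frame: the origin (TCP) lies midway between the tips of the shut fingers; the grasp point (between the pads) lies 19 mm behind it; y points along the fingers, x is the direction in which the jaws open and shut, and the axes are right-handed (so a half turn about y gives the same grasp; the last joint's range is limited). The gripper opens to 85 mm and grips with 20 to 120 N. Pads are 22 mm wide; open, the fingers measure 114 mm over their backs; the gripper's body (76 mm by 85 mm) begins 54 mm behind the grasp point. The pads swing forward as they close: fully open they stand 13 mm farther back than shut.
Start: joints at [-1.508, 0.181, 1.607, -0, 1.354, -0.206], TCP at [0.153, -0.554, 0.231] pointing down, gripper open.
Joint ranges: [-2.99, 2.99], [-0.89, 2.07], [0.3, 2.58], [-1.14, 4.28], [0, 2.63], [-3.12, 3.12]. Speed limits (rad/s): [2.57, 2.57, 3.01, 3.14, 3.14, 3.14].

## Interface

Orientations are given as a unit quaternion [w, x, y, z].
In Python, from bench import ctrl gives the robot as it stands.
- The arm moves only by the tool step_arm, never from a script. Its argument "commands" is a list of rows, each a list of 7 numbers: the turn, a rotation vector about the tool's x, y, z in units of 6 degrees (1.0 is 6 degrees), then the shift along the tool's x, y, z in units of 30 mm (1.0 is 30 mm), then the opening, from 0 (shut) to 1 (fully open). A call has 1 to 10 rows; each row shifts and turns the commanded pose from where the row before left it, along the tool's axes as they then stand; what a row does not reach is not made up. A row lasts 1/10 s, in which the tool goes at most 50 mm and 8.59 degrees, less where a joint would pass 70% of its speed; a pose out of reach is approached as far as the arm can. A call with a number of a shift or a turn outside -1 to 1 is refused whole. A call with a gripper value outside its range is refused whole. The fingers move at their own pace and stop on an object; the grip force is fixed at half the most. Time passes only in rows, so rows that do not move let the fingers close. It gives the time, the measured TCP pose, the force and the opening at its end, in the units of the state.
- ctrl.get_obs(): the state, without advancing time (a new reading comes with each control period).
- ctrl.camera(name): name is "scene" or "top"; returns (picture, depth): 400x640x3 uint8, blue, green, red; 400x640 float32, m along the optical axis (not along the pixel's ray), 0 where there is no reading.
- ctrl.get_calibration(name): a dict with "intrinsics" (3x3 intrinsics, pixels), "R" (3x3) and "t" (3): a world point X has camera coordinates R X + t. Camera axes: x right, y down, z forward; pixel columns grow to the right and rows downward; lengths in m; the calibration is good to about 2 mm. A picture is of the moment at which its call begins. get_calibration takes no time and is no camera call.
- ctrl.hand_in(): hands the job in, once; it reports no verdict.
Trained networks look in the newest picture that a camera, given by its name, has taken for a name from the list of things; names that differ only in an ending like _2 or _b are one class to them, and where a whole thing is asked for, a point or a joint stands for the part that bears it (a point fixed in the world has none). Each returns a list of dicts, best first, with "p" (0 to 1); they miss things now and then, are a little off and sometimes report something else, mostly with a low value. They report only what shows in the picture. A call takes as long as a camera call.
- ctrl.boxes_of(thing, camera): "point" ([x, y, z] in m, in the coordinates of the camera as it stood for that picture, good to about 4 mm: the middle of the surface that is visible of it).
- ctrl.silhouettes(thing, camera): "pixels" (400x640 bool, what is visible of it).
The state is a dict: "time_s": time; "q": joint angles; "dq": joint speeds; "joint_efforts": joint torques, N m; "eef_pos": TCP position; "eef_rot": TCP orientation; "wrist_force": force on the tool from outside, world axes, zero at the start; "torque": the same for the moment, N m; "opening": opening from 0.0 (shut) to 1.0 (fully open).
Only numpy, scipy, OpenCV 4.12 (cv2) and the standard library are available. Lean on these libraries where they do the work, as an engineer would, in place of code of your own. Each camera call takes 0.05 s, during which the arm holds its last target.

## Task

Stand the price sign in the empty pocket in the middle of the display tray, seated flat, with its yellow face looking towards the tray's red front edge, and let go of it. Then pinch the handles of the blue spring clip so that its jaws open, lift it off its rail and hold it gaping astride the middle of the card's top edge, one jaw reaching well down past the edge on each side and nothing of the clip touching the card; finish while still holding the clip open there. Leave the tins, tape and marker where they are.

Things in the scene. Friction and masses are not known exactly. Their poses are not given: they have to be found in the camera images.
- tray: white display tray fixed to the table, 170 x 298 mm (x by y). Its floor is 4 mm above the table. Origin at the centre of its underside; +x points to its front edge, which has a red strip 12 mm high; the other rims are 10 mm high. Two tins stand at either end (y about -106 and +106 mm).
- pocket (a point): floor centre of the empty black-walled pocket at the middle of the tray, 4 mm above the table, axes as the tray's. The pocket is 59 mm along x and 55 mm along y, its walls 5 mm thick and 8 mm high above the tray floor.
- sign: loose price sign, about 0.22 kg: black foot block 54 (x) x 50 (y) x 34 mm high with a rigid card upright in its top, yellow face to +x, white to -x. Origin at the centre of the foot's underside, z up. Card mid-plane at x = +17 mm; top edge 68 mm above the underside. Grip the foot across its 50 mm width, at or behind centre (x -10 to 0 mm). In the pocket its +x points along the tray's +x.
- card_edge (a point): middle of the card's top edge; axes as the sign's: x through the card's thickness (3 mm), y along the edge (74 mm wide), z up. The card stands 34 mm out of the foot.
- rail: clip rail fixed to the table: green base 50 mm (x) by 90 mm (y) by 12 mm high, with an upright bare-metal fin along y in its middle, 3 mm thick, 80 mm long, its top 40 mm above the table. Origin at the centre of its underside. The clip starts biting the fin, its jaw tips 22 mm above the table, so 10 mm clear of the base.
- clip: blue peg-like spring clip, 45 g, 24 mm wide (y), 70 mm high: two levers joined at a pivot 32 mm above the jaw tips; this body is the +x lever. Origin midway between the jaw tips when shut, z up to the handles. Handles flare up from the pivot to round end bars (along y, 6 mm thick). Squeezing the bars together along x, from above, opens the jaws. Free space between jaws: 25 mm up from the tips.
- bar_a (a point): middle of the +x handle's end bar, 67 mm above the jaw tips, 22 mm from the clip's mid-plane when shut (50 mm over both bars); fully squeezed about 28 mm over both and 5 mm farther above the pivot, so that the jaws sink some 4 mm below level-held bars, each lever turned 0.3 rad
- bar_b (a point): middle of the -x handle's end bar
- jaw_a (a point): inner lower lip of the clip's +x jaw, at mid width
- jaw_b (a point): inner lower lip of the clip's -x jaw, at mid width
- clip_b (a joint): opening angle between the clip's levers, rad: about 0 when biting the fin (lips 3 mm apart), 0.6 at the fully open stop (lips about 22 mm apart). The spring always shuts it: about 3.5 N on each bar to start opening, 6 N to hold it fully open. 0.3 or more counts as gaping.
- tin1: flat fish tin standing pull-ring end up, 65 mm diameter, 38 mm high; origin at the centre of its underside. Bystander.
- tin2: flat fish tin standing pull-ring end up, 65 mm diameter, 38 mm high; origin at the centre of its underside. Bystander.
- tin3: flat fish tin standing pull-ring end up, 65 mm diameter, 38 mm high; origin at the centre of its underside. Bystander.
- tin4: flat fish tin standing pull-ring end up, 65 mm diameter, 38 mm high; origin at the centre of its underside. Bystander.
- tape: roll of orange tape lying flat, 90 mm diameter, 24 mm high; origin at the centre of its underside. Bystander.
- marker: white and green marker pen lying along its x, 143 mm long, 17 mm thick. Bystander.

How it is judged:
By the outcome, as a careful person would: the job done as asked, in the order asked, and still so for the second after the job is handed in, while the arm keeps its last pose, push and grip.
It also fails if it takes over 58 s, if anything falls off the work surface, if the arm or the gripper's body presses on something with over 40 N, if the wrist force passes 120 N, or if a joint passes its speed limit or range.

## Working session

There is one attempt and no reset: what is moved stays moved. The work goes in short steps, Python scripts to look and compute and a tool call to move; the robot and the scene stay as the last step left them, time stands still between calls to the robot, and variables do not carry over. Pictures are saved under pics/ and viewed, and the job is handed in when it is done.

Besides the shell and the picture viewer there is one more tool, called after "Request:" in YAML: its name, and indented under it one key for each argument. step_arm: Moves the arm, as the interface text tells. Its arguments: {"type":"object","properties":{"commands":{"type":"array"}},"required":["commands"]}

```bash
ls; mkdir -p pics
python3 - <<'E'
from bench import ctrl
import cv2
o=ctrl.get_obs();print(o)
for n in("scene","top"):
    im,d=ctrl.camera(n);cv2.imwrite(f"pics/{n}0.png",im)
    c=ctrl.get_calibration(n);print(n,c)
E
```

```text
pics
{'time_s': 0.0, 'q': array([-1.50827961e+00,  1.81560082e-01,  1.60802756e+00, -1.36338552e-05,
        1.35378310e+00, -2.06312543e-01]), 'dq': array([-0.00141056,  0.00106483, -0.00021845,  0.0005496 , -0.00047064,
        0.00166704]), 'joint_efforts': array([ 1.14038467e-03, -4.44870865e+01, -3.51338017e+01, -3.05704189e-04,
        9.05779103e-03, -7.54502764e-06]), 'eef_pos': array([ 0.15269171, -0.55377528,  0.23036399]), 'eef_rot': array([ 0.56296773, -0.56202328,  0.42889885, -0.42806885]), 'wrist_force': array([ 0.03321399,  0.36479707, -0.66494394]), 'torque': array([ 0.00728593,  0.02238729, -0.02944068]), 'opening': 1.0026121235623606}
scene {'intrinsics': array([[421.11560379,   0.        , 313.81858352],
       [  0.        , 421.11560379, 200.69197749],
       [  0.        ,   0.        ,   1.        ]]), 'R': array([[ 0.75460189,  0.6557342 ,  0.02426205],
       [ 0.37069988, -0.39549957, -0.84033427],
       [-0.54144029,  0.64311177, -0.54152532]]), 't': array([-0.43431263, -0.15267735,  1.51869517])}
top {'intrinsics': array([[443.09470148,   0.        , 323.90392678],
       [  0.        , 443.09470148, 201.14274035],
       [  0.        ,   0.        ,   1.        ]]), 'R': array([[ 0.01645339, -0.99983834, -0.00725107],
       [-0.99460741, -0.01562375, -0.102528  ],
       [ 0.10239813,  0.0088989 , -0.99470369]]), 't': array([-0.01991167,  0.60400084,  1.11001566])}
```

View pics/scene0.png

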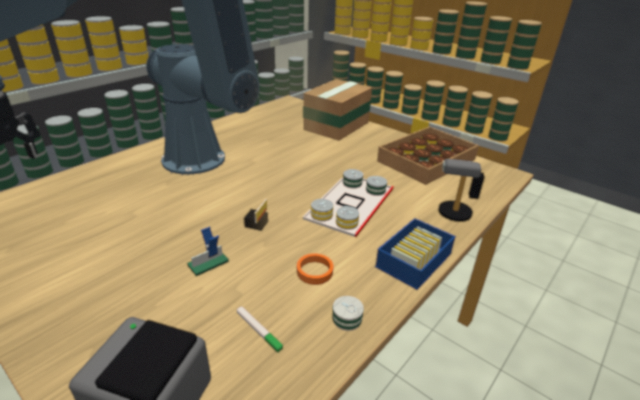

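View pics/top0.png

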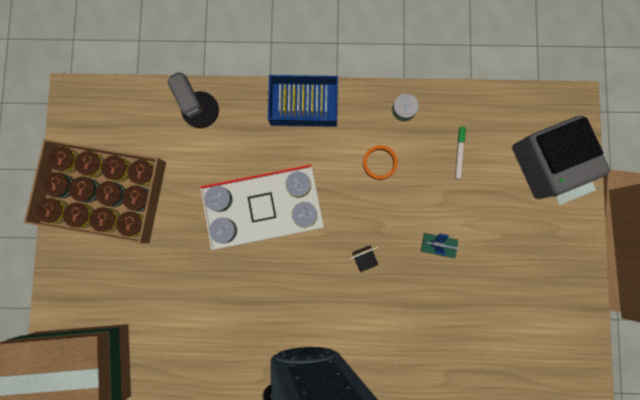

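```bash
cat > h.py <<'E'
import numpy as np,cv2
from bench import ctrl
def cal(n):
    c=ctrl.get_calibration(n);return c["intrinsics"],c["R"],c["t"]
def cloud(n,d,mask=None):
    K,R,t=cal(n)
    v,u=np.nonzero((d>0)&(mask if mask is not None else True))
    z=d[v,u];P=np.stack([(u-K[0,2])/K[0,0]*z,(v-K[1,2])/K[1,1]*z,z],1)
    return (P-t)@R,u,v
def proj(n,X):
    K,R,t=cal(n);c=np.atleast_2d(X)@R.T+t;p=c@K.T;return p[:,:2]/p[:,2:]
def onplane(n,uv,z):
    K,R,t=cal(n);uv=np.atleast_2d(uv).astype(float)
    r=np.c_[(uv-K[:2,2])/[K[0,0],K[1,1]],np.ones(len(uv))]@R
    C=-R.T@t;s=(z-C[2])/r[:,2];return C+r*s[:,None]
def toworld(n,p):
    K,R,t=cal(n);return R.T@(np.array(p)-t)
E
python3 - <<'E'
from h import *
for n in("scene","top"):
    im,d=ctrl.camera(n);np.save(f"d_{n}.npy",d);np.save(f"im_{n}.npy",im)
    for th in["tray","sign","rail","clip","tin1","tape","marker"]:
        b=ctrl.boxes_of(th,n);
        print(n,th,[(round(x["p"],2),toworld(n,x["point"]).round(3).tolist()) for x in b[:5]])
        s=ctrl.silhouettes(th,n)
        if s: np.save(f"m_{n}_{th}.npy",s[0]["pixels"]);P,u,v=cloud(n,d,s[0]["pixels"]);print("   sil",round(s[0]["p"],2),len(P),P.min(0).round(3) if len(P) else 0,P.max(0).round(3) if len(P) else 0)
print(ctrl.get_obs()["time_s"])
im=np.load("im_top.npy")
a=cv2.resize(im[140:280,190:330],None,fx=5,fy=5,interpolation=cv2.INTER_CUBIC)
cv2.imwrite("pics/t1.png",a[:600])
a=cv2.resize(im[220:280,340:470],None,fx=6,fy=6,interpolation=cv2.INTER_CUBIC);cv2.imwrite("pics/t2.png",a)
im=np.load("im_scene.npy")
a=cv2.resize(im[190:280,180:280],None,fx=6,fy=6,interpolation=cv2.INTER_CUBIC);cv2.imwrite("pics/s1.png",a)
E
```

```text
scene tray [(0.68, [0.606, 0.154, 0.001])]
   sil 0.88 1870 [ 0.486 -0.014 -0.004] [0.705 0.328 0.043]
scene sign [(0.81, [0.475, -0.128, 0.033])]
   sil 0.77 490 [ 0.424 -0.154 -0.004] [ 0.495 -0.055  0.069]
scene rail [(0.65, [0.502, -0.319, 0.011]), (0.23, [0.575, 0.019, 0.039])]
   sil 0.58 633 [ 0.446 -0.362 -0.004] [ 0.532 -0.27   0.041]
scene clip [(0.72, [0.487, -0.301, 0.072]), (0.61, [0.502, -0.305, 0.065])]
   sil 0.87 301 [ 0.418 -0.315 -0.   ] [ 0.528 -0.235  0.092]
scene tin1 [(0.95, [0.578, 0.022, 0.039]), (0.91, [0.654, 0.044, 0.041]), (0.76, [0.617, 0.245, 0.032]), (0.73, [0.539, 0.231, 0.037])]
   sil 0.96 485 [0.604 0.022 0.002] [0.683 0.127 0.045]
scene tape [(0.8, [0.717, -0.163, 0.018]), (0.29, [0.608, 0.154, 0.003])]
   sil 0.85 654 [ 0.671 -0.203 -0.002] [ 0.759 -0.114  0.026]
scene marker [(0.83, [0.75, -0.373, 0.013])]
   sil 0.82 540 [ 0.672 -0.385 -0.004] [ 0.816 -0.353  0.017]
top tray [(0.71, [0.59, 0.156, 0.006]), (0.62, [0.499, -0.296, 0.066])]
   sil 0.65 4990 [ 0.479 -0.003 -0.006] [0.705 0.316 0.043]
top sign [(0.75, [0.46, -0.114, 0.034]), (0.37, [0.603, 0.263, 0.04])]
   sil 0.68 452 [ 0.428 -0.151 -0.004] [ 0.491 -0.082  0.07 ]
top rail [(0.94, [0.494, -0.312, 0.007]), (0.5, [0.502, -0.294, 0.067])]
   sil 0.87 465 [ 0.466 -0.361 -0.01 ] [ 0.525 -0.263  0.089]
top clip [(0.77, [0.495, -0.292, 0.071]), (0.59, [0.485, -0.293, 0.076])]
   sil 0.63 267 [ 0.471 -0.329 -0.003] [ 0.528 -0.281  0.094]
top tin1 [(0.9, [0.604, 0.263, 0.038]), (0.71, [0.645, 0.057, 0.039]), (0.69, [0.524, 0.247, 0.041]), (0.6, [0.564, 0.039, 0.042])]
   sil 0.84 511 [0.614 0.026 0.008] [0.678 0.091 0.047]
top tape [(0.92, [0.709, -0.156, 0.024])]
   sil 0.75 372 [ 0.666 -0.201 -0.004] [ 0.754 -0.111  0.029]
top marker [(0.83, [0.741, -0.371, 0.011])]
   sil 0.85 309 [ 0.671 -0.379  0.003] [ 0.811 -0.354  0.019]
1.6
```

View pics/t2.png

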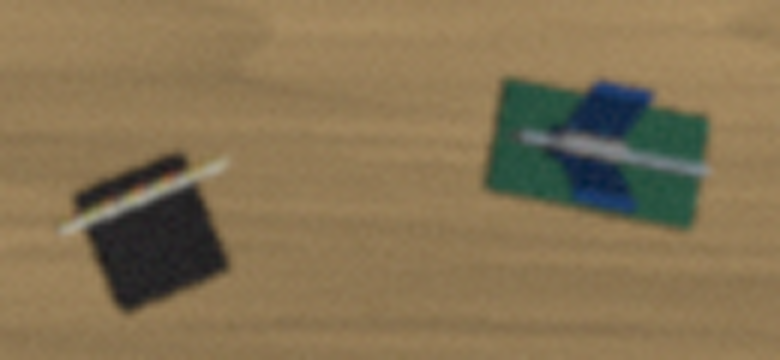

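View pics/s1.png

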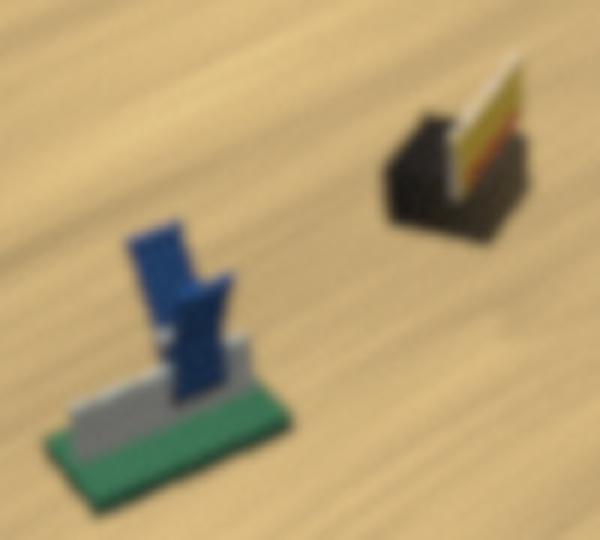

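View pics/t1.png

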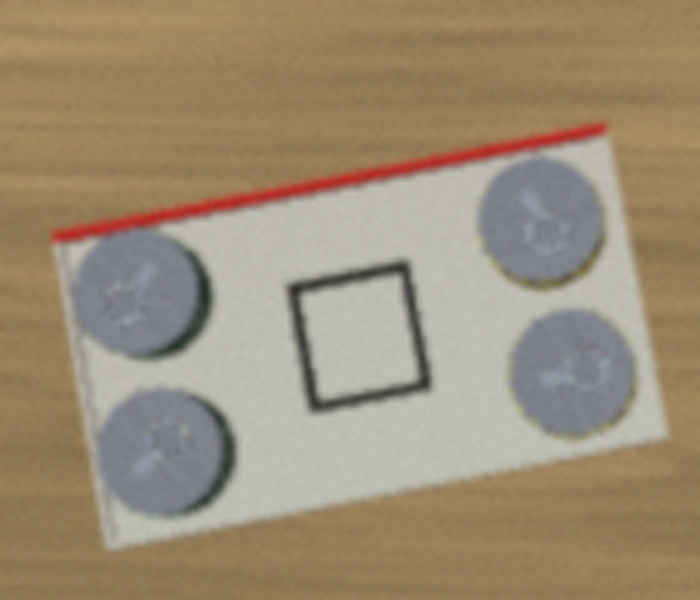

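```bash
cat > fit.py <<'E'
from h import *
from scipy.optimize import minimize
S=6
def box(sx,sy,z0,z1,cx=0,cy=0):
    return np.array([[cx+a*sx/2,cy+b*sy/2,z] for a in(-1,1) for b in(-1,1) for z in(z0,z1)])
def pose(P,p):
    c,s=np.cos(p[2]),np.sin(p[2]);return np.c_[p[0]+c*P[:,0]-s*P[:,1],p[1]+s*P[:,0]+c*P[:,1],P[:,2]]
def ras(n,P,off,shape):
    h=proj(n,P);h=(h-off+0.5)*S-0.5
    hull=cv2.convexHull(h.astype(np.float32))[:,0]
    m=np.zeros(shape,np.uint8);cv2.fillConvexPoly(m,np.round(hull*16).astype(np.int32),255,cv2.LINE_AA,4);return m
def fit(tgt,n,boxes,p0,dontcare=()):
    # tgt: (mask crop upscaled float 0..1, off)
    m,off=tgt
    def cost(p):
        r=np.zeros(m.shape,np.uint8)
        for b in boxes:r=np.maximum(r,ras(n,pose(b,p),off,m.shape))
        w=np.ones(m.shape,np.float32)
        for b in dontcare:
            w[cv2.dilate(ras(n,pose(b,p),off,m.shape),np.ones((9,9)))>0]=0
        return float((np.abs(r/255.-m)*w).sum()/S/S+ 0)
    best=None
    for k in range(3):
        x=p0 if best is None else best.x
        sim=np.vstack([x]+[x+np.eye(3)[i]*[.01,.01,.1][i]*(0.6**k) for i in range(3)])
        best=minimize(cost,x,method="Nelder-Mead",options=dict(initial_simplex=sim,xatol=1e-5,fatol=1e-3))
    return best.x,best.fun
def crop(im,u0,u1,v0,v1):
    return cv2.resize(im[v0:v1,u0:u1],None,fx=S,fy=S,interpolation=cv2.INTER_CUBIC).astype(np.float32),np.array([u0,v0])
E
cat > m1.py <<'E'
from fit import *
for n in("top","scene"):
    im=np.load(f"im_{n}.npy")
    def around(X,r):
        u,v=proj(n,X)[0].astype(int);return u-r,u+r,v-r,v+r
    # pocket
    a,off=crop(im,*around([.59,.156,.008],30)); g=a.max(2)
    ck=(g<np.percentile(g,50)*0.55).astype(np.uint8)
    nn,l,st,_=cv2.connectedComponentsWithStats(ck)
    k=max(range(1,nn),key=lambda i:st[i,4]*(1 if st[i,2]<50*S else 0) - 0)
    cs,_=cv2.findContours((l==k).astype(np.uint8),cv2.RETR_EXTERNAL,cv2.CHAIN_APPROX_NONE)
    m=np.zeros(g.shape,np.uint8);cv2.drawContours(m,cs,-1,1,-1)
    print(n,"pocket",*fit((m.astype(np.float32),off),n,[box(.069,.065,.004,.012)],np.array([.59,.156,.18])))
    cv2.imwrite(f"pics/mp_{n}.png",m*255)
    # sign
    a,off=crop(im,*around([.46,-.116,.03],26));g=a.max(2)
    m=(g<95).astype(np.uint8); cv2.imwrite(f"pics/ms_{n}.png",np.hstack([m*255,np.clip(g,0,255).astype(np.uint8)]))
    print(n,"sign",*fit((m.astype(np.float32),off),n,[box(.054,.050,0,.034)],np.array([.455,-.115,.3]),[box(.003,.074,.034,.068,.017)]))
    # rail
    a,off=crop(im,*around([.495,-.312,.012],30))
    m=((a[...,1]>a[...,2]+8)&(a[...,1]>a[...,0]+2)).astype(np.uint8)
    cv2.imwrite(f"pics/mr_{n}.png",np.hstack([m*255,np.clip(a[...,1],0,255).astype(np.uint8)]))
    print(n,"rail",*fit((m.astype(np.float32),off),n,[box(.05,.09,0,.012)],np.array([.495,-.312,-.15]),[box(.05,.04,.02,.095,0,.005),box(.006,.08,.012,.04)]))
E
python3 m1.py; python3 -c "
import cv2,numpy as np
f=lambda n:[cv2.resize(cv2.imread(f'pics/m{k}_{n}.png'),None,fx=.5,fy=.5) for k in 'psr']
L=f('top')+f('scene')
H=max(a.shape[0] for a in L);r=lambda q:np.hstack([cv2.copyMakeBorder(a,0,H-a.shape[0],0,4,0,value=(0,0,255)) for a in q])
o=np.vstack([r(L[:3]),r(L[3:])]);print(o.shape);cv2.imwrite('pics/masks.png',o[:600,:1000] if 0 else cv2.resize(o,(800,int(o.shape[0]*800/o.shape[1]))))"
```

```text
top pocket [0.58895897 0.15352252 0.2281988 ] 47.50239651416121
top sign [ 0.4601014  -0.11693557  0.39479033] 20.4016339869281
top rail [ 0.49562602 -0.31309585 -0.16718988] 35.05511982570806
scene pocket [0.52034173 0.25187336 0.57659187] 131.04782135076252
scene sign [ 0.45916573 -0.11616556  0.44297745] 74.14847494553378
(360, 864, 3)Traceback (most recent call last):
  File "m1.py", line 23, in <module>
    print(n,"rail",*fit((m.astype(np.float32),off),n,[box(.05,.09,0,.012)],np.array([.495,-.312,-.15]),[box(.05,.04,.02,.095,0,.005),box(.006,.08,.012,.04)]))
                    ~~~^^^^^^^^^^^^^^^^^^^^^^^^^^^^^^^^^^^^^^^^^^^^^^^^^^^^^^^^^^^^^^^^^^^^^^^^^^^^^^^^^^^^^^^^^^^^^^^^^^^^^^^^^^^^^^^^^^^^^^^^^^^^^^^^^^^^^^
  File "fit.py", line 26, in fit
    best=minimize(cost,x,method="Nelder-Mead",options=dict(initial_simplex=sim,xatol=1e-5,fatol=1e-3))
    res = _minimize_neldermead(fun, x0, args, callback, bounds=bounds,
                               **options)
    fsim[k] = func(sim[k])
              ~~~~^^^^^^^^
    fx = function(np.copy(x), *(wrapper_args + args))
  File "fit.py", line 17, in cost
    for b in boxes:r=np.maximum(r,ras(n,pose(b,p),off,m.shape))
                                  ~~~^^^^^^^^^^^^^^^^^^^^^^^^^
  File "fit.py", line 9, in ras
    h=proj(n,P);h=(h-off+0.5)*S-0.5
  File "h.py", line 11, in proj
    K,R,t=cal(n);c=np.atleast_2d(X)@R.T+t;p=c@K.T;return p[:,:2]/p[:,2:]
          ~~~^^^
  File "h.py", line 4, in cal
    c=ctrl.get_calibration(n);return c["intrinsics"],c["R"],c["t"]
ValueError: time passes only in moves, steps and waits
```

View pics/masks.png

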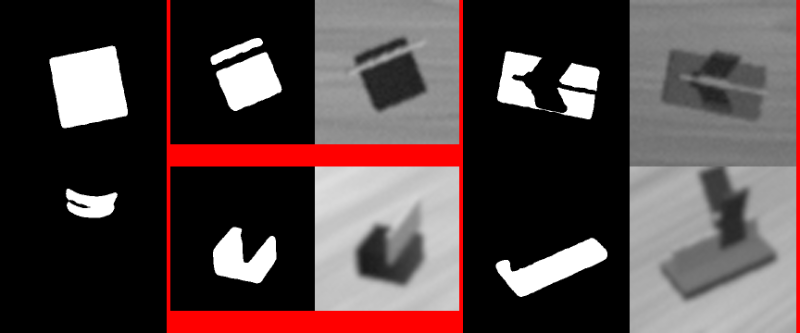

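```bash
python3 - <<'E'
from bench import ctrl
import pickle
pickle.dump({n:ctrl.get_calibration(n) for n in("top","scene")},open("cal.pkl","wb"))
E
sed -i 's/^def cal(n):/import pickle;CAL=pickle.load(open("\.\/cal.pkl","rb"))\ndef cal(n):/; s/c=ctrl.get_calibration(n);return/c=CAL[n];return/' h.py
cat > m1.py <<'E'
from fit import *
for n in("top","scene"):
    im=np.load(f"im_{n}.npy")
    def around(X,r):
        u,v=proj(n,X)[0].astype(int);return u-r,u+r,v-r,v+r
    def show(m,k,boxes,p,off,a):
        o=np.clip(a,0,255).astype(np.uint8).copy()
        for b in boxes:
            c,_=cv2.findContours((ras(n,pose(b,p),off,m.shape)>127).astype(np.uint8),cv2.RETR_EXTERNAL,cv2.CHAIN_APPROX_NONE);cv2.drawContours(o,c,-1,(0,0,255),1)
        c,_=cv2.findContours(m.astype(np.uint8),cv2.RETR_EXTERNAL,cv2.CHAIN_APPROX_NONE);cv2.drawContours(o,c,-1,(0,255,0),1)
        cv2.imwrite(f"pics/f{k}_{n}.png",cv2.resize(o,(260,260)))
    def go(k,m,off,a,boxes,p0,dc=()):
        p,f=fit((m.astype(np.float32),off),n,boxes,np.array(p0),dc);print(n,k,p.round(4),round(f,1));show(m,k,boxes,p,off,a)
    a,off=crop(im,*around([.59,.156,.008],22)); g=a.max(2)
    ck=(g<np.percentile(g,60)*0.62).astype(np.uint8)
    nn,l,st,ce=cv2.connectedComponentsWithStats(ck)
    k=min(range(1,nn),key=lambda i:np.hypot(*(ce[i]-22*S)) if st[i,4]>300 else 1e9)
    cs,_=cv2.findContours((l==k).astype(np.uint8),cv2.RETR_EXTERNAL,cv2.CHAIN_APPROX_NONE)
    m=np.zeros(g.shape,np.uint8);cv2.drawContours(m,cs,-1,1,-1)
    go("pocket",m,off,a,[box(.069,.065,.004,.012)],[.59,.156,.2])
    a,off=crop(im,*around([.46,-.116,.03],24));g=a.max(2)
    m=(g<105).astype(np.uint8)
    go("sign",m,off,a,[box(.054,.050,0,.034)],[.46,-.117,.4],[box(.005,.074,.034,.068,.017)])
    a,off=crop(im,*around([.495,-.312,.012],26))
    m=((a[...,1]>a[...,2]+8)&(a[...,1]>a[...,0]+2)).astype(np.uint8)
    if n=="scene":
        nn,l,st,ce=cv2.connectedComponentsWithStats(m);m=(l==1+np.argmax(st[1:,4])).astype(np.uint8)
    go("rail",m,off,a,[box(.05,.09,0,.012)],[.495,-.312,-.16],[box(.056,.034,.02,.095,0,.01),box(.006,.08,.012,.04)])
    # tray: red or bright
    a,off=crop(im,*around([.59,.156,.008],75))
    hsv=cv2.cvtColor(np.clip(a,0,255).astype(np.uint8),cv2.COLOR_BGR2HSV)
    m=(((hsv[...,1]<60)&(hsv[...,2]>150))|((hsv[...,1]>150)&((hsv[...,0]<7)|(hsv[...,0]>172)))).astype(np.uint8)
    m=cv2.morphologyEx(m,cv2.MORPH_OPEN,np.ones((7,7)))
    m0=m.copy();cs,_=cv2.findContours(m,cv2.RETR_EXTERNAL,cv2.CHAIN_APPROX_NONE);c=max(cs,key=cv2.contourArea)
    m=np.zeros_like(m);cv2.drawContours(m,[cv2.convexHull(c)] if n=="top" else [c],-1,1,-1)
    dc=[box(.065,.065,.006,.042,x,y) for x in(-.04,.04) for y in(-.106,.106)] if n=="scene" else []
    go("tray",m,off,a,[box(.17,.298,0,.010)],[.59,.156,.2],dc)
E
python3 m1.py; python3 -c "
import cv2,numpy as np
K=['pocket','sign','rail','tray']
cv2.imwrite('pics/fits.png',cv2.resize(np.vstack([np.hstack([cv2.imread(f'pics/f{k}_{n}.png') for k in K]) for n in('top','scene')]),(800,400)))"
```

```text
top pocket [0.5888 0.1538 0.2145] 28.5
top sign [ 0.4601 -0.117   0.4006] 10.5
top rail [ 0.4964 -0.3133 -0.1879] 37.0
top tray [0.5888 0.154  0.2121] 312.5
scene pocket [0.5908 0.1536 0.3142] 228.6
scene sign [ 0.4592 -0.1173  0.5021] 60.4
scene rail [ 0.4944 -0.3095 -0.1792] 36.5
scene tray [0.5775 0.1559 0.2174] 170.6
```

View pics/fits.png

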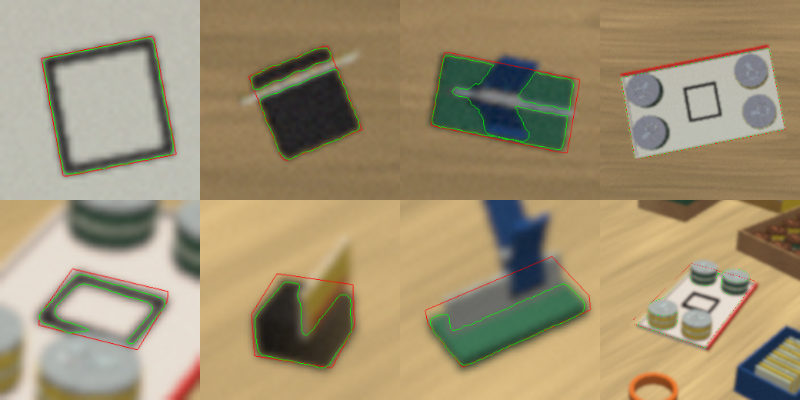

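```bash
cat >> h.py <<'E'
from scipy.spatial.transform import Rotation as Ro
def rot(o): q=o["eef_rot"];return Ro.from_quat([q[1],q[2],q[3],q[0]])
def need(pos,xang,o=None):
    """print remaining shift (tool axes, units) and turn (units) to reach pos with tool down, tool-x along world angle xang mod pi"""
    o=o or ctrl.get_obs();R=rot(o);M=R.as_matrix()
    cur=np.arctan2(M[1,0],M[0,0]);d=(xang-cur+np.pi/2)%np.pi-np.pi/2
    a=cur+d;T=np.array([[np.cos(a),np.sin(a),0],[np.sin(a),-np.cos(a),0],[0,0,-1]]).T
    T=np.array([[np.cos(a),np.sin(a),0],[np.sin(a),-np.cos(a),0],[0,0,-1.]])
    rv=Ro.from_matrix(M.T@T).as_rotvec()
    dp=np.array(pos)-o["eef_pos"]
    print("t",round(o["time_s"],2),"pos",o["eef_pos"].round(4),"xang",round(cur,3),"open",round(o["opening"],3),"F",o["wrist_force"].round(1),"q",o["q"].round(2))
    print(" turn units",(rv/np.radians(6)).round(2)," shift now-axes units",(M.T@dp/.03).round(2)," target-axes units",(T.T@dp/.03).round(2))
E
python3 - <<'E'
from h import *
c=onplane("top",np.array([597.5,153.25])/6-.5+.5/6+[340,220],.012);print("rail c",c)
c=onplane("top",np.array([615,148])/6-.5+.5/6+[340,220],.089);print("clip bars c",c)
p=np.array([.4601,-.117]);y=.40
g=p+np.array([np.cos(y),np.sin(y)])*-.005
print(g)
print(rot(ctrl.get_obs()).as_matrix().round(3))
need([*g,.10],y+np.pi/2)
# clip: blue pixels by camera
for n in("top","scene"):
    im=np.load(f"im_{n}.npy");d=np.load(f"d_{n}.npy")
    u,v=proj(n,[.495,-.303,.07])[0].astype(int)
    b=im.astype(int);m=(b[...,0]>b[...,2]+30)&(b[...,0]>b[...,1]+10);w=np.zeros_like(m);w[v-25:v+25,u-25:u+25]=1;m&=w
    P,_,_=cloud(n,d,m);P=P[(P[:,2]>.045)&(P[:,2]<.1)]
    c,s=np.cos(-.176),np.sin(-.176);L=np.c_[(P[:,0]-.4955)*c+(P[:,1]+.31)*s,-(P[:,0]-.4955)*s+(P[:,1]+.31)*c,P[:,2]]
    H=L[L[:,2]>.08]
    print(n,len(P),"local y pct",np.percentile(L[:,1],[3,25,50,75,97]).round(4),"x",np.percentile(H[:,0],[2,50,98]).round(4),"zmax",np.percentile(L[:,2],98))
E
```

```text
rail c [[ 0.49652199 -0.3100321   0.012     ]]
clip bars c [[ 0.49813226 -0.29775151  0.089     ]]
[ 0.4554947  -0.11894709]
[[ 0.266 -0.     0.964]
 [-0.964  0.     0.266]
 [-0.    -1.    -0.   ]]
t 1.6 pos [ 0.1527 -0.5544  0.2313] xang -1.302 open 0.996 F [ 0.2 -0.1  0.2] q [-1.51  0.18  1.61 -0.    1.35 -0.21]
 turn units [-14.98  -0.98  -0.98]  shift now-axes units [-11.31   4.38  13.58]  target-axes units [ -9.44 -14.95   4.38]
top 151 local y pct [0.0035 0.0082 0.0142 0.0201 0.025 ] x [-0.0231  0.0168  0.0246] zmax 0.09264599818517477
scene 176 local y pct [0.0004 0.006  0.0101 0.0153 0.02  ] x [-0.0192  0.005   0.0295] zmax 0.0907106156447069
```

```bash
python3 - <<'E'
s=open("h.py").read()
s=s.replace('T=np.array([[np.cos(a),np.sin(a),0],[np.sin(a),-np.cos(a),0],[0,0,-1]]).T\n','T=0\n').replace('T=np.array([[np.cos(a),np.sin(a),0],[np.sin(a),-np.cos(a),0],[0,0,-1.]])','T=np.array([[np.cos(a),0,-np.sin(a)],[np.sin(a),0,np.cos(a)],[0,-1.,0]])')
open("h.py","w").write(s)
E
python3 - <<'E'
from h import *
need([.4555,-.119,.12],.40+np.pi/2)
E
```

```text
t 1.6 pos [ 0.1527 -0.5544  0.2313] xang -1.302 open 0.996 F [ 0.2 -0.1  0.2] q [-1.51  0.18  1.61 -0.    1.35 -0.21]
 turn units [ 0.   -1.25 -0.  ]  shift now-axes units [-11.31   3.71  13.58]  target-axes units [-9.44  3.71 14.95]
```

Request:
step_arm:
  commands:
    - [0,-0.62,0,0,0,0,1]
    - [0,-0.62,0,0,0,0,1]
    - [0,0,0,-0.59,0.2,0.93,1]
    - [0,0,0,-0.59,0.2,0.93,1]
    - [0,0,0,-0.59,0.2,0.93,1]
    - [0,0,0,-0.59,0.2,0.93,1]
    - [0,0,0,-0.59,0.2,0.93,1]
    - [0,0,0,-0.59,0.2,0.93,1]
    - [0,0,0,-0.59,0.2,0.93,1]
    - [0,0,0,-0.59,0.2,0.93,1]

```text
time_s: 2.6
eef_pos: [0.3041, -0.3362, 0.1833]
eef_rot: [-0.589, 0.589, -0.391, 0.391]
wrist_force: [0.3, -0.4, 0.8]
opening: 1.003
```

Request:
step_arm:
  commands:
    - [0,0,0,-0.59,0.2,0.93,1]
    - [0,0,0,-0.59,0.2,0.93,1]
    - [0,0,0,-0.59,0.2,0.93,1]
    - [0,0,0,-0.59,0.2,0.93,1]
    - [0,0,0,-0.59,0.2,0.93,1]
    - [0,0,0,-0.59,0.2,0.93,1]
    - [0,0,0,-0.3,0.2,0.5,1]
    - [0,0,0,0,0,0,1]

```text
time_s: 3.4
eef_pos: [0.4272, -0.1582, 0.1406]
eef_rot: [0.59, -0.59, 0.391, -0.39]
wrist_force: [0.2, 0.1, 0.5]
opening: 1.001
```

```bash
python3 - <<'E'
from h import *
need([.4555,-.119,.12],.40+np.pi/2)
for n in("top","scene"):
    im,d=ctrl.camera(n);cv2.imwrite(f"pics/{n}1.png",im[150:330,250:490] if n=="top" else im[120:300,140:400])
E
python3 -c "
import cv2,numpy as np
a=cv2.resize(cv2.imread('pics/top1.png'),(800,600));cv2.imwrite('pics/top1b.png',a)
a=cv2.resize(cv2.imread('pics/scene1.png'),(780,540));cv2.imwrite('pics/scene1b.png',a)"
```

```text
t 3.4 pos [ 0.4272 -0.1582  0.1406] xang -1.169 open 1.001 F [0.2 0.1 0.5] q [-0.62  0.02  1.98  0.    1.14  0.55]
 turn units [ 0.    0.02 -0.01]  shift now-axes units [-0.83  0.69  1.38]  target-axes units [-0.84  0.69  1.38]
```

View pics/top1b.png

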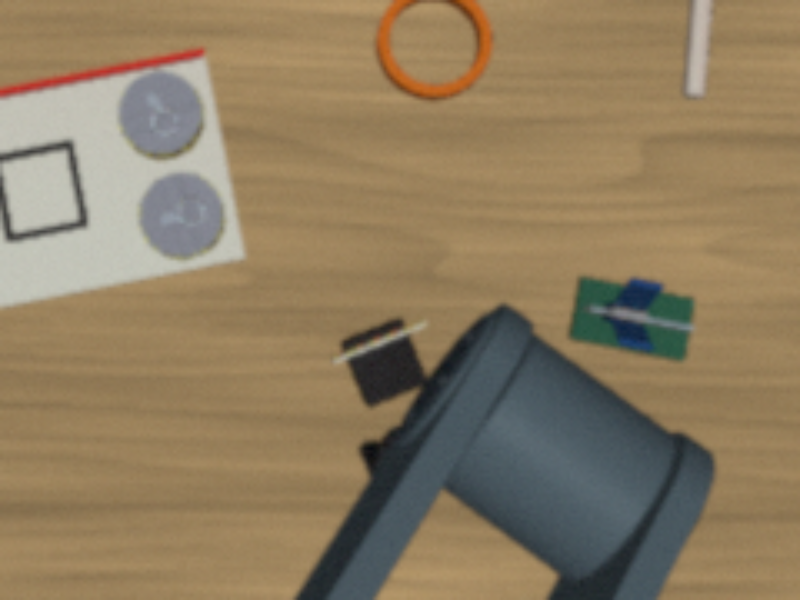

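View pics/scene1b.png

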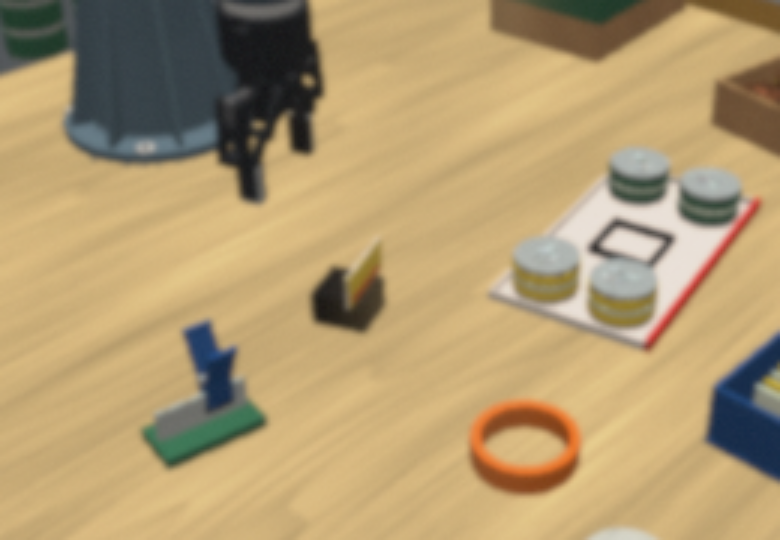

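Request:
step_arm:
  commands:
    - [0,0,0,-0.42,0.3,0.69,1]
    - [0,0,0,-0.42,0.3,0.69,1]
    - [0,0,0,0,0,0,1]
    - [0,0,0,0,0,0,1]

```text
time_s: 3.9
eef_pos: [0.455, -0.1218, 0.1235]
eef_rot: [-0.589, 0.589, -0.391, 0.391]
wrist_force: [0.5, -0.5, 0.5]
opening: 1.001
```

Run:
```python
from h import *
need([.4555,-.119,.010],.40+np.pi/2)
im,d=ctrl.camera("scene")
for X in ([.4555,-.119,.12],):
    u=proj("scene",X)[0].astype(int);print(u);cv2.circle(im,tuple(u),2,(0,0,255),1)
cv2.imwrite("pics/s3.png",cv2.resize(im[150:270,200:330],None,fx=5,fy=5))
```

```text
t 3.9 pos [ 0.455  -0.1218  0.1235] xang -1.172 open 1.001 F [ 0.5 -0.5  0.5] q [-0.51  0.08  1.96 -0.    1.1   0.66]
 turn units [ 0.   -0.01  0.  ]  shift now-axes units [-0.08  3.78  0.05]  target-axes units [-0.08  3.78  0.05]
[252 186]
```

View pics/s3.png

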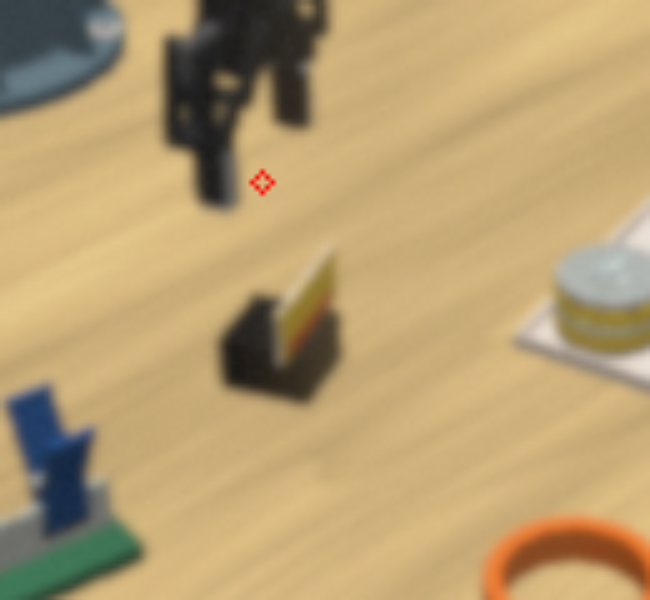

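Request:
step_arm:
  commands:
    - [0,0,0,-0.08,0.8,0.05,1]
    - [0,0,0,0,0.8,0,1]
    - [0,0,0,0,0.8,0,1]
    - [0,0,0,0,0.8,0,1]
    - [0,0,0,0,0.55,0,1]
    - [0,0,0,0,0,0,1]
    - [0,0,0,0,0,0,1]

```text
time_s: 4.65
eef_pos: [0.4557, -0.1191, 0.0114]
eef_rot: [-0.589, 0.589, -0.391, 0.392]
wrist_force: [0.3, 0.2, 0.3]
opening: 1.001
```

Run:
```python
from h import *
need([.4555,-.119,.010],.40+np.pi/2)
im,d=ctrl.camera("scene")
cv2.imwrite("pics/s4.png",cv2.resize(im[150:270,200:330],None,fx=5,fy=5))
im,d=ctrl.camera("top")
cv2.imwrite("pics/t4.png",cv2.resize(im[210:310,310:440],None,fx=5,fy=5))
```

```text
t 4.65 pos [ 0.4557 -0.1191  0.0114] xang -1.173 open 1.001 F [0.3 0.2 0.3] q [-0.51  0.29  2.   -0.    0.85  0.66]
 turn units [-0.   -0.02  0.  ]  shift now-axes units [-0.01  0.05 -0.  ]  target-axes units [-0.01  0.05 -0.  ]
```

View pics/s4.png

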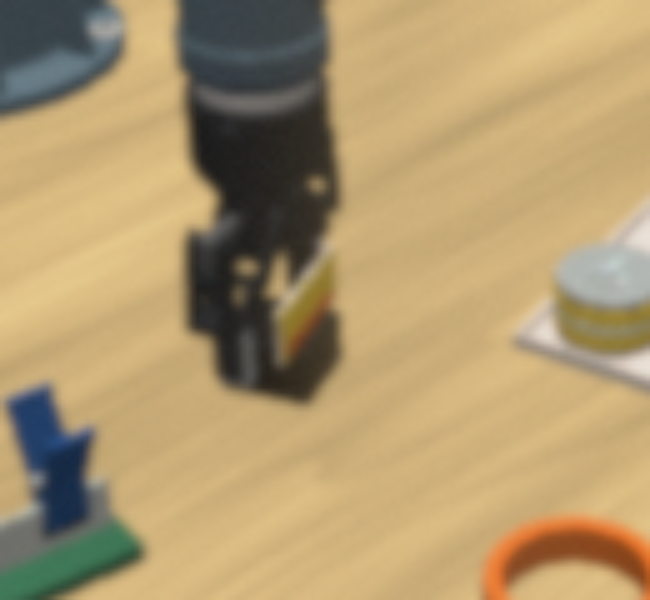

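View pics/t4.png

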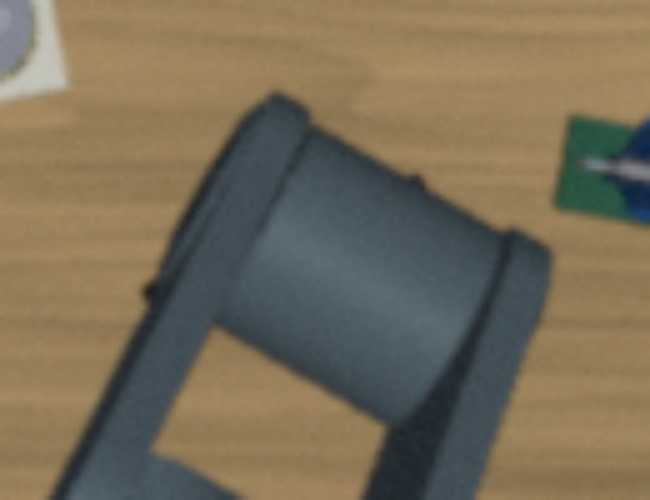

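Scene view: fingers straddle the foot behind the card (front finger at ~(245,370), card at (305,305)). Close.

Request:
step_arm:
  commands:
    - [0,0,0,0,0.03,0,0.8]
    - [0,0,0,0,0,0,0.65]
    - [0,0,0,0,0,0,0.4]
    - [0,0,0,0,0,0,0.3]
    - [0,0,0,0,0,0,0.3]
    - [0,0,0,0,0,0,0.3]

```text
time_s: 5.35
eef_pos: [0.4562, -0.1185, 0.0107]
eef_rot: [-0.589, 0.589, -0.391, 0.391]
wrist_force: [-1.9, -0.6, 5.5]
opening: 0.572
```

Run:
```python
from h import *
need([.4555,-.119,.080],.40+np.pi/2)
```

```text
t 5.35 pos [ 0.4562 -0.1185  0.0107] xang -1.172 open 0.572 F [-1.9 -0.6  5.5] q [-0.51  0.29  2.   -0.    0.85  0.67]
 turn units [-0.01 -0.01  0.01]  shift now-axes units [ 0.01 -2.31 -0.03]  target-axes units [ 0.01 -2.31 -0.03]
```

Request:
step_arm:
  commands:
    - [0,0,0,0,-0.5,0,0.3]
    - [0,0,0,0,-0.9,0,0.3]
    - [0,0,0,0,-0.9,0,0.3]
    - [0,0,0,0,-0.7,0,0.3]
    - [0,0,0,0,0,0,0.3]

```text
time_s: 5.85
eef_pos: [0.4577, -0.1191, 0.1027]
eef_rot: [0.589, -0.589, 0.389, -0.393]
wrist_force: [1.1, 0.2, -1.7]
opening: 0.571
```

Run:
```python
from h import *
need([.5847,.1529,.100],.213+np.pi/2)
```

```text
t 5.85 pos [ 0.4577 -0.1191  0.1027] xang -1.172 open 0.571 F [ 1.1  0.2 -1.7] q [-0.51  0.11  1.97  0.    1.05  0.67]
 turn units [-0.04  1.78  0.04]  shift now-axes units [-6.71  0.08  7.42]  target-axes units [-7.97  0.09  6.06]
```

Request:
step_arm:
  commands:
    - [0,0.45,0,0,0,0,0.3]
    - [0,0.45,0,0,0,0,0.3]
    - [0,0.45,0,0,0,0,0.3]
    - [0,0.43,0,0,0,0,0.3]
    - [0,0,0,-0.4,0,0.3,0.3]
    - [0,0,0,-0.57,0,0.43,0.3]
    - [0,0,0,-0.57,0,0.43,0.3]
    - [0,0,0,-0.57,0,0.43,0.3]
    - [0,0,0,-0.57,0,0.43,0.3]
    - [0,0,0,-0.57,0,0.43,0.3]

```text
time_s: 6.85
eef_pos: [0.5062, -0.0063, 0.0981]
eef_rot: [-0.55, 0.551, -0.445, 0.443]
wrist_force: [0.3, 0.2, -2.5]
opening: 0.573
```

Request:
step_arm:
  commands:
    - [0,0,0,-0.57,0,0.43,0.3]
    - [0,0,0,-0.57,0,0.43,0.3]
    - [0,0,0,-0.57,0,0.43,0.3]
    - [0,0,0,-0.57,0,0.43,0.3]
    - [0,0,0,-0.57,0,0.43,0.3]
    - [0,0,0,-0.57,0,0.43,0.3]
    - [0,0,0,-0.57,0,0.43,0.3]
    - [0,0,0,-0.4,0,0.3,0.3]
    - [0,0,0,0,0,0,0.3]
    - [0,0,0,0,0,0,0.3]

```text
time_s: 7.85
eef_pos: [0.5755, 0.1422, 0.0988]
eef_rot: [-0.55, 0.551, -0.444, 0.444]
wrist_force: [-0.2, -0.2, -2.7]
opening: 0.57
```

Run:
```python
from h import *
need([.5847,.1529,.08],.213+np.pi/2)
```

```text
t 7.85 pos [0.5755 0.1422 0.0988] xang -1.358 open 0.57 F [-0.2 -0.2 -2.7] q [ 0.04  0.37  1.66 -0.    1.11  1.4 ]
 turn units [ 0.02 -0.    0.  ]  shift now-axes units [-0.29  0.63  0.38]  target-axes units [-0.29  0.63  0.37]
```

Request:
step_arm:
  commands:
    - [0,0,0,-0.15,0,0.18,0.3]
    - [0,0,0,-0.15,0.3,0.19,0.3]
    - [0,0,0,0,0.6,0,0.3]
    - [0,0,0,0,0.6,0,0.3]
    - [0,0,0,0,0,0,0.3]
    - [0,0,0,0,0,0,0.3]

```text
time_s: 8.45
eef_pos: [0.585, 0.1533, 0.0544]
eef_rot: [-0.55, 0.55, -0.445, 0.444]
wrist_force: [0.5, 0.2, -2.1]
opening: 0.572
```

```bash
cat > pk.py <<'E'
from h import *
import sys
k=sys.argv[1]
need([.5847,.1529,.0147],.213+np.pi/2)
im,d=ctrl.camera("scene");cv2.imwrite("pics/s%s.png"%k,cv2.resize(im[140:250,290:410],None,fx=5,fy=5))
np.save("s_pk.npy",im)
im,d=ctrl.camera("top");cv2.imwrite("pics/t%s.png"%k,cv2.resize(im[140:260,190:330],None,fx=5,fy=5))
E
python3 pk.py 5
```

```text
t 8.45 pos [0.585  0.1533 0.0544] xang -1.359 open 0.572 F [ 0.5  0.2 -2.1] q [0.06 0.46 1.64 0.   1.04 1.42]
 turn units [ 0.01 -0.01 -0.  ]  shift now-axes units [ 0.01  1.32 -0.01]  target-axes units [ 0.01  1.32 -0.01]
```

View pics/s5.png

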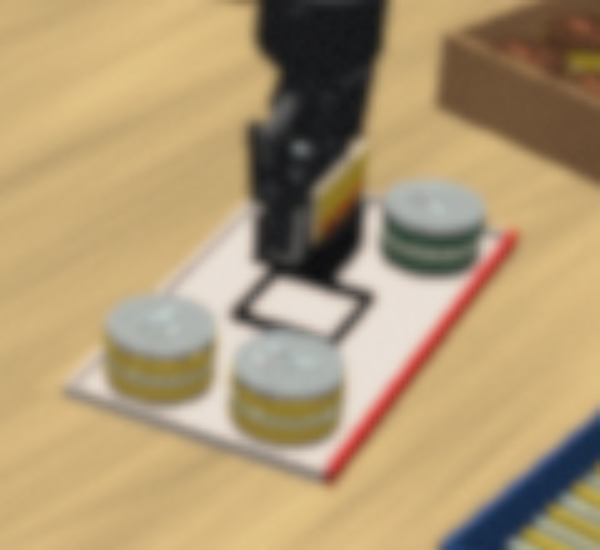

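View pics/t5.png

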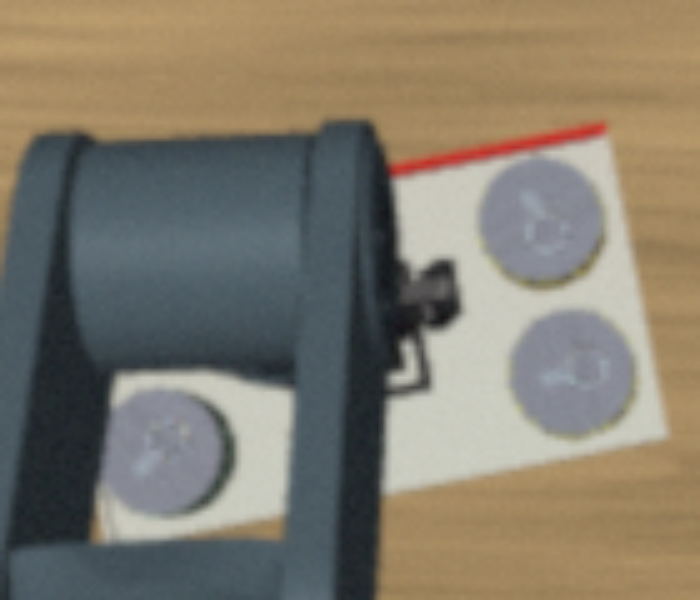

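```bash
cat > ov.py <<'E'
from fit import *
import sys
def edges(sx,sy,z0,z1,cx=0): 
    return box(sx,sy,z0,z1,cx)
def draw(im,n,b,p,u0,v0,f,col):
    q=pose(b,p);uv=(proj(n,q)-[u0,v0]+.5)*f-.5
    for i in range(8):
        for j in range(i):
            if bin(i^j).count("1")==1: cv2.line(im,tuple(np.round(uv[i]).astype(int)),tuple(np.round(uv[j]).astype(int)),col,1,cv2.LINE_AA)
E
cat > o1.py <<'E'
from ov import *
im=np.load("s_pk.npy");a=cv2.resize(im[140:240,300:400],None,fx=6,fy=6,interpolation=cv2.INTER_CUBIC)
t=np.array([.585,.1533]);yw=.213;p=[*(t+.0042*np.array([np.cos(yw),np.sin(yw)])),yw]
zb=.0544-.0107
draw(a,"scene",box(.054,.05,zb,zb+.034),p,300,140,6,(0,255,0))
draw(a,"scene",box(.003,.074,zb+.034,zb+.068,.017),p,300,140,6,(255,0,255))
draw(a,"scene",box(.069,.065,.004,.012),[.5888,.1538,.213],300,140,6,(0,0,255))
draw(a,"scene",box(.170,.298,.0,.010),[.5888,.1538,.213],300,140,6,(255,0,0))
cv2.imwrite("pics/o1.png",a)
E
python3 o1.py
```

```text
(no output)
```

View pics/o1.png

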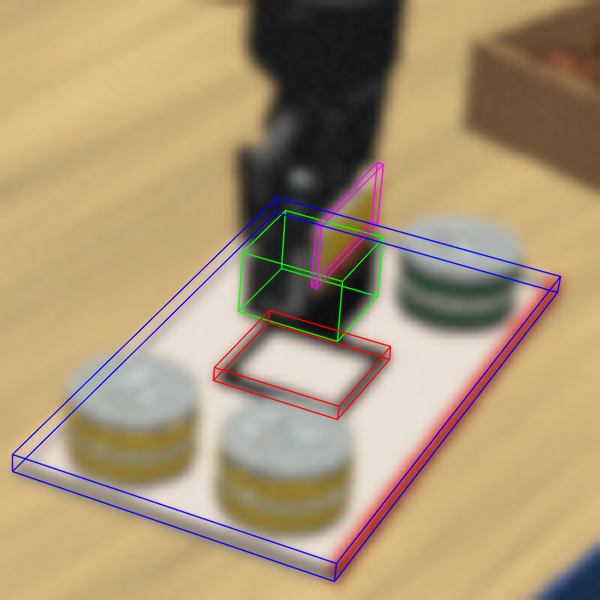

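Request:
step_arm:
  commands:
    - [0,0,0,0,0.45,0,0.3]
    - [0,0,0,0,0.4,0,0.3]
    - [0,0,0,0,0.1,0,0.3]
    - [0,0,0,0,0.08,0,0.3]
    - [0,0,0,0,0.07,0,0.3]
    - [0,0,0,0,0,0,0.3]

```text
time_s: 9.15
eef_pos: [0.5852, 0.1534, 0.0217]
eef_rot: [-0.55, 0.55, -0.444, 0.444]
wrist_force: [0.0, 0.2, -2.7]
opening: 0.567
```

```bash
python3 -c "
from h import *
need([.5847,.1529,.0147],.213+np.pi/2)"
```

```text
t 9.15 pos [0.5852 0.1534 0.0217] xang -1.359 open 0.567 F [ 0.   0.2 -2.7] q [0.06 0.51 1.65 0.   0.98 1.42]
 turn units [ 0.   -0.01 -0.  ]  shift now-axes units [ 0.01  0.23 -0.02]  target-axes units [ 0.01  0.23 -0.02]
```

No contact force at wall-top height. Continue.

Request:
step_arm:
  commands:
    - [0,0,0,0,0.06,-0.01,0.3]
    - [0,0,0,0,0.06,0,0.3]
    - [0,0,0,0,0.06,0,0.3]
    - [0,0,0,0,0,0,0.3]

```text
time_s: 9.55
eef_pos: [0.5848, 0.1533, 0.0162]
eef_rot: [-0.55, 0.55, -0.444, 0.444]
wrist_force: [0.9, -0.6, -3.4]
opening: 0.573
```

Request:
step_arm:
  commands:
    - [0,0,0,0,0.04,0,0.3]
    - [0,0,0,0,0.03,0,0.3]
    - [0,0,0,0,0,0,0.3]
    - [0,0,0,0,0,0,0.3]

```text
time_s: 9.95
eef_pos: [0.5851, 0.1534, 0.0148]
eef_rot: [0.55, -0.55, 0.444, -0.444]
wrist_force: [-1.8, -0.8, 3.7]
opening: 0.574
```

Request:
step_arm:
  commands:
    - [0,0,0,0,0,0,0.65]
    - [0,0,0,0,0,0,0.8]
    - [0,0,0,0,0,0,0.9]
    - [0,0,0,0,0,0,0.9]
    - [0,0,0,0,-0.2,0,0.9]
    - [0,0,0,0,-0.6,0,0.9]
    - [0,0,0,0,-0.9,0,0.9]
    - [0,0,0,0,-0.9,0,0.9]
    - [0,0,0,0,-0.9,0,0.9]
    - [0,0,0,0,-0.9,0,0.9]

```text
time_s: 10.95
eef_pos: [0.5849, 0.1534, 0.148]
eef_rot: [0.55, -0.55, 0.444, -0.444]
wrist_force: [0.4, -0.5, -0.2]
opening: 0.902
```

```bash
python3 pk.py 6; sed -i 's/zb=.*/zb=.004/;s/^t=.*/yw=.213;p=[.5888,.1538,.213]/;s/o1.png/o2.png/' o1.py; python3 o1.py
python3 - <<'E'
from h import *
c,s=np.cos(-.176),np.sin(-.176)
cl=np.array([.4957-s*.012,-.310+c*.012]);print(cl)
need([*cl,.16],-.176)
E
```

```text
t 10.95 pos [0.5849 0.1534 0.148 ] xang -1.359 open 0.902 F [ 0.4 -0.5 -0.2] q [0.06 0.33 1.6  0.   1.21 1.42]
 turn units [-0.   -0.01  0.  ]  shift now-axes units [ 0.01  4.44 -0.01]  target-axes units [ 0.01  4.44 -0.01]
[ 0.49780111 -0.29818538]
t 11.05 pos [0.588  0.1536 0.1517] xang -1.358 open 0.9 F [ 0.2 -0.2  0.6] q [0.06 0.33 1.6  0.   1.21 1.42]
 turn units [ -0.06 -11.29   0.06]  shift now-axes units [14.09 -0.31 -6.11]  target-axes units [ -0.32  -0.28 -15.35]
```

View pics/o2.png

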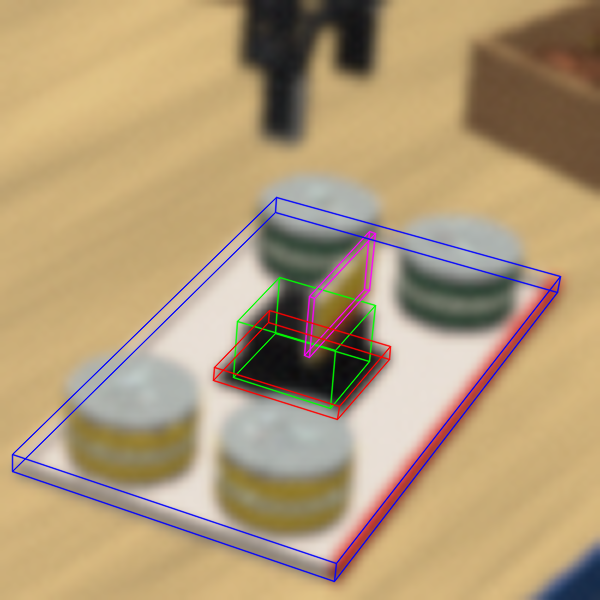

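Request:
step_arm:
  commands:
    - [0,-0.94,0,0,0,0,0.9]
    - [0,-0.94,0,0,0,0,0.9]
    - [0,-0.94,0,0,0,0,0.9]
    - [0,-0.94,0,0,0,0,0.9]
    - [0,-0.94,0,0,0,0,0.9]
    - [0,-0.94,0,0,0,0,0.9]
    - [0,-0.94,0,0,0,0,0.9]
    - [0,-0.94,0,0,0,0,0.9]
    - [0,-0.94,0,0,0,0,0.9]
    - [0,-0.94,0,0,0,0,0.9]

```text
time_s: 12.05
eef_pos: [0.5845, 0.1533, 0.1456]
eef_rot: [-0.695, 0.695, -0.131, 0.13]
wrist_force: [0.3, 0.2, 0.4]
opening: 0.898
```

Request:
step_arm:
  commands:
    - [0,-0.94,0,0,0,0,0.9]
    - [0,-0.94,0,0,0,0,0.9]
    - [0,0,0,0,0,-0.5,0.9]
    - [0,0,0,0,0,-0.9,0.9]
    - [0,0,0,0,0,-0.9,0.9]
    - [0,0,0,0,0,-0.9,0.9]
    - [0,0,0,0,0,-0.9,0.9]
    - [0,0,0,0,0,-0.9,0.9]
    - [0,0,0,0,0,-0.9,0.9]
    - [0,0,0,0,0,-0.9,0.9]

```text
time_s: 13.05
eef_pos: [0.5479, -0.0493, 0.146]
eef_rot: [-0.704, 0.704, -0.064, 0.064]
wrist_force: [1.0, 0.3, 0.3]
opening: 0.901
```

```bash
python3 -c "
from h import *
need([.4978,-.2982,.16],-.176)"
```

```text
t 13.05 pos [ 0.5479 -0.0493  0.146 ] xang -0.181 open 0.901 F [1.  0.3 0.3] q [-0.31  0.22  1.75 -0.    1.18 -0.12]
 turn units [ 0.   -0.04 -0.01]  shift now-axes units [-0.15 -0.46 -8.46]  target-axes units [-0.19 -0.47 -8.46]
```

Request:
step_arm:
  commands:
    - [0,0,0,-0.02,-0.1,-0.85,0.9]
    - [0,0,0,-0.02,-0.1,-0.85,0.9]
    - [0,0,0,-0.02,-0.1,-0.85,0.9]
    - [0,0,0,-0.02,-0.1,-0.85,0.9]
    - [0,0,0,-0.02,-0.1,-0.85,0.9]
    - [0,0,0,-0.02,0,-0.85,0.9]
    - [0,0,0,-0.02,0,-0.85,0.9]
    - [0,0,0,-0.02,0,-0.85,0.9]
    - [0,0,0,-0.02,0,-0.6,0.9]
    - [0,0,0,0,0,0,0.9]

```text
time_s: 14.05
eef_pos: [0.5034, -0.2674, 0.1612]
eef_rot: [-0.704, 0.704, -0.064, 0.064]
wrist_force: [0.1, -0.9, 0.5]
opening: 0.9
```

```bash
cat > ck.py <<'E'
from h import *
import sys
k=sys.argv[1]
need([.4978,-.2982,float(sys.argv[2])],-.176)
im,d=ctrl.camera("scene");np.save("s_c.npy",im);cv2.imwrite("pics/s%s.png"%k,cv2.resize(im[180:290,160:270],None,fx=5,fy=5))
im,d=ctrl.camera("top");np.save("t_c.npy",im);cv2.imwrite("pics/t%s.png"%k,cv2.resize(im[195:305,380:500],None,fx=5,fy=5))
E
python3 ck.py 7 .068
```

```text
t 14.05 pos [ 0.5034 -0.2674  0.1612] xang -0.182 open 0.9 F [ 0.1 -0.9  0.5] q [-0.7   0.24  1.68 -0.    1.22 -0.51]
 turn units [ 0.   -0.06 -0.  ]  shift now-axes units [ 0.    3.11 -1.04]  target-axes units [-0.01  3.11 -1.04]
```

View pics/s7.png

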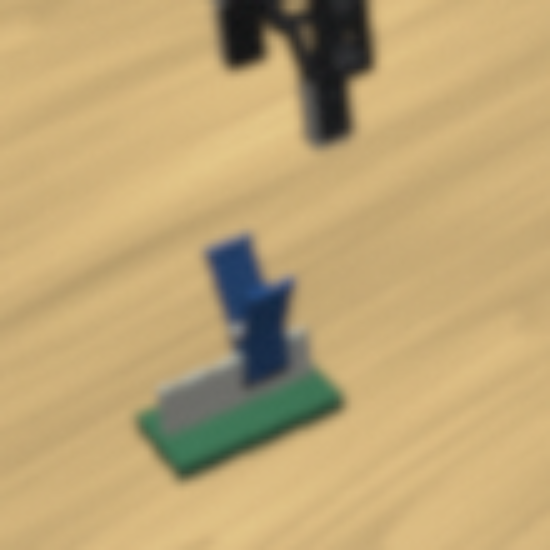

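View pics/t7.png

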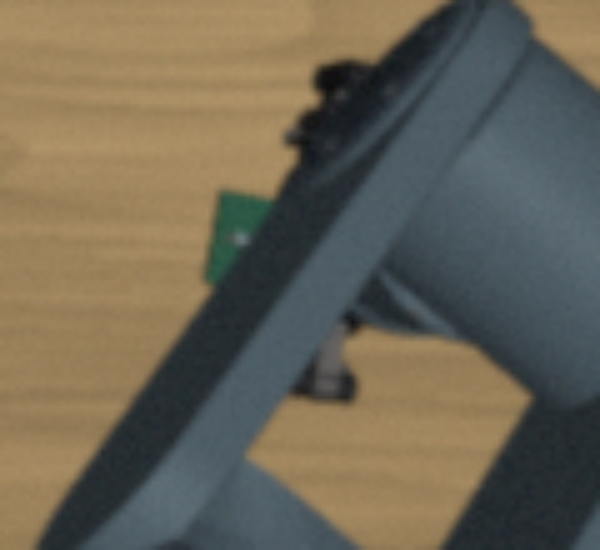

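Run:
```python
from ov import *
c,s=np.cos(-.176),np.sin(-.176)
out=[]
for n,(u0,v0) in(("top",(415,225)),("scene",(180,222))):
    im=np.load(f"im_{n}.npy");a=cv2.resize(im[v0:v0+50,u0:u0+50] if n=="top" else im[v0:v0+55,u0:u0+55],(400,400) if 0 else None,fx=8,fy=8,interpolation=cv2.INTER_CUBIC)
    a=cv2.copyMakeBorder(a,0,440-a.shape[0],0,440-a.shape[1],0)
    draw(a,n,box(.05,.09,0,.012),[.4957,-.310,-.176],u0,v0,8,(0,255,255))
    draw(a,n,box(.003,.08,.012,.04),[.4957,-.310,-.176],u0,v0,8,(255,255,255))
    for x in(-.022,.022): draw(a,n,box(.006,.024,.086,.092,x),[.4978,-.2982,-.176],u0,v0,8,(0,0,255))
    out.append(a)
cv2.imwrite("pics/ov7.png",cv2.resize(np.hstack(out),(800,400)))
```

```text
(no output)
```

View pics/ov7.png

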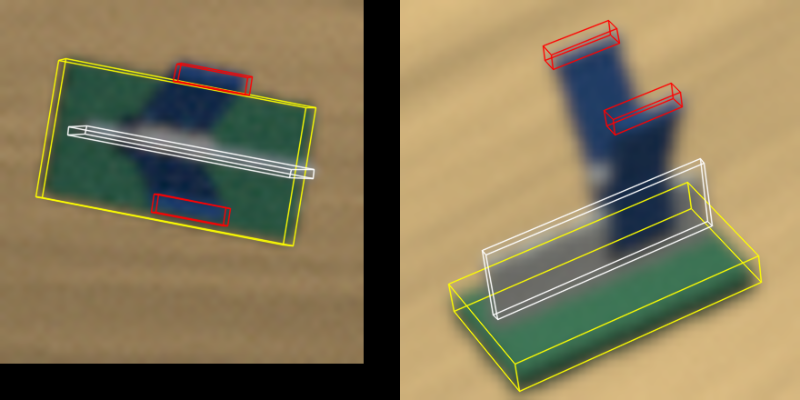

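Request:
step_arm:
  commands:
    - [0,-0.06,0,0,0,-0.5,0.9]
    - [0,0,0,0,0.1,-0.54,0.9]
    - [0,0,0,0,0.7,0,0.9]
    - [0,0,0,0,0.8,0,0.9]
    - [0,0,0,0,0,0,0.9]
    - [0,0,0,0,0,0,0.9]

```text
time_s: 14.75
eef_pos: [0.4988, -0.296, 0.1132]
eef_rot: [0.705, -0.704, 0.061, -0.06]
wrist_force: [0.8, -0.5, 0.6]
opening: 0.896
```

```bash
python3 ck.py 8 .068
```

```text
t 14.75 pos [ 0.4988 -0.296   0.1132] xang -0.171 open 0.896 F [ 0.8 -0.5  0.6] q [-0.74  0.32  1.69 -0.    1.13 -0.57]
 turn units [-0.01  0.05 -0.01]  shift now-axes units [-0.02  1.51 -0.08]  target-axes units [-0.02  1.51 -0.08]
```

View pics/s8.png

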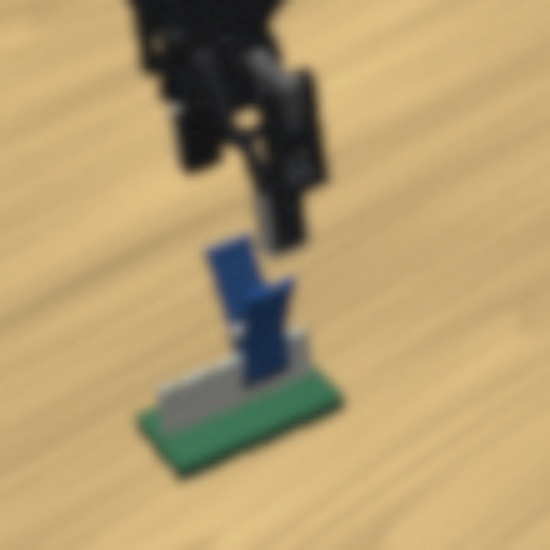

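Request:
step_arm:
  commands:
    - [0,0.05,0,-0.02,0.5,-0.08,0.9]
    - [0,0,0,0,0.5,0,0.9]
    - [0,0,0,0,0.51,0,0.9]
    - [0,0,0,0,0,0,0.9]
    - [0,0,0,0,0,0,0.9]

```text
time_s: 15.35
eef_pos: [0.4976, -0.2975, 0.0671]
eef_rot: [0.705, -0.704, 0.063, -0.062]
wrist_force: [-0.5, 1.1, 0.5]
opening: 0.905
```

```bash
python3 ck.py 9 .068
```

```text
t 15.35 pos [ 0.4976 -0.2975  0.0671] xang -0.176 open 0.905 F [-0.5  1.1  0.5] q [-0.74  0.39  1.71  0.    1.05 -0.57]
 turn units [-0.01 -0.   -0.02]  shift now-axes units [ 0.01 -0.03 -0.02]  target-axes units [ 0.01 -0.03 -0.02]
```

View pics/s9.png

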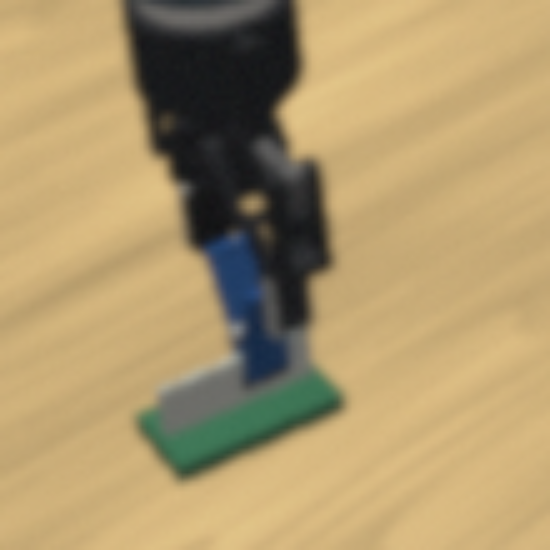

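Request:
step_arm:
  commands:
    - [0,0,0,0,0,0,0.75]
    - [0,0,0,0,0,0,0.62]
    - [0,0,0,0,0,0,0.58]
    - [0,0,0,0,-0.02,0,0.54]
    - [0,0,0,0,-0.02,0,0.5]
    - [0,0,0,0,-0.02,0,0.47]
    - [0,0,0,0,-0.02,0,0.45]
    - [0,0,0,0,0,0,0.45]

```text
time_s: 16.25
eef_pos: [0.4981, -0.298, 0.0706]
eef_rot: [-0.704, 0.704, -0.062, 0.062]
wrist_force: [-0.2, 0.3, -0.7]
opening: 0.457
```

```bash
python3 ck.py 10 .068
```

```text
t 16.25 pos [ 0.4981 -0.298   0.0706] xang -0.176 open 0.457 F [-0.2  0.3 -0.7] q [-0.74  0.38  1.71 -0.    1.05 -0.57]
 turn units [ 0. -0.  0.]  shift now-axes units [-0.01  0.09 -0.01]  target-axes units [-0.01  0.09 -0.01]
```

View pics/s10.png

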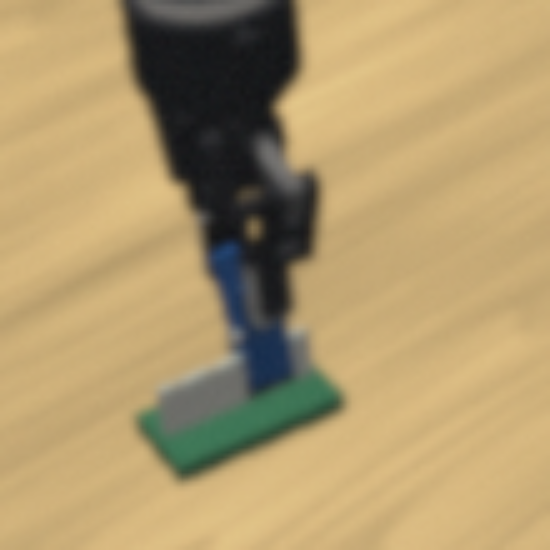

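Request:
step_arm:
  commands:
    - [0,0,0,0,-0.04,0,0.42]
    - [0,0,0,0,-0.04,0,0.38]
    - [0,0,0,0,-0.04,0,0.34]
    - [0,0,0,0,-0.03,0,0.31]
    - [0,0,0,0,0,0,0.28]
    - [0,0,0,0,0,0,0.28]
    - [0,0,0,0,0,0,0.28]

```text
time_s: 17.05
eef_pos: [0.4981, -0.298, 0.075]
eef_rot: [0.704, -0.704, 0.062, -0.062]
wrist_force: [-0.2, 0.5, -1.0]
opening: 0.288
```

```bash
python3 ck.py 11 .068
```

```text
t 17.05 pos [ 0.4981 -0.298   0.075 ] xang -0.176 open 0.288 F [-0.2  0.5 -1. ] q [-0.74  0.38  1.7   0.    1.06 -0.57]
 turn units [-0. -0. -0.]  shift now-axes units [-0.01  0.23 -0.01]  target-axes units [-0.01  0.23 -0.01]
```

View pics/s11.png

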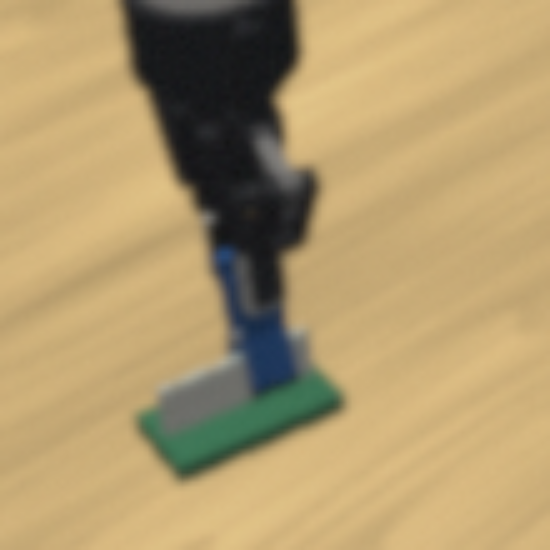

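Request:
step_arm:
  commands:
    - [0,0,0,0,-0.1,0,0.28]
    - [0,0,0,0,-0.3,0,0.28]
    - [0,0,0,0,-0.5,0,0.28]
    - [0,0,0,0,-0.6,0,0.28]
    - [0,0,0,0,-0.6,0,0.28]
    - [0,0,0,0,-0.6,0,0.28]
    - [0,0,0,0,-0.4,0,0.28]
    - [0,0,0,0,0,0,0.28]
    - [0,0,0,0,0,0,0.28]

```text
time_s: 18.05
eef_pos: [0.4981, -0.298, 0.1682]
eef_rot: [-0.704, 0.704, -0.062, 0.062]
wrist_force: [0.3, 0.2, -1.4]
opening: 0.293
```

```bash
python3 ck.py 12 .068;python3 - <<'E'
from h import *
im=np.load("s_c.npy");cv2.imwrite("pics/s12b.png",cv2.resize(im[160:260,160:270],None,fx=6,fy=6,interpolation=cv2.INTER_CUBIC))
E
```

```text
t 18.05 pos [ 0.4981 -0.298   0.1682] xang -0.176 open 0.293 F [ 0.3  0.2 -1.4] q [-0.74  0.26  1.65  0.    1.23 -0.57]
 turn units [ 0. -0.  0.]  shift now-axes units [-0.01  3.34 -0.01]  target-axes units [-0.01  3.34 -0.01]
```

View pics/s12b.png

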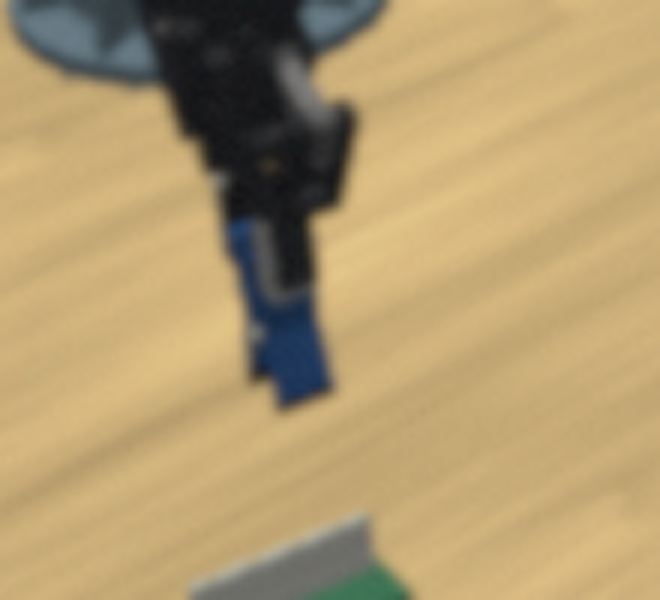

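Run:
```python
from ov import *
im=np.load("s_c.npy");u0,v0=160,160;f=6
a=cv2.resize(im[160:260,160:270],None,fx=f,fy=f,interpolation=cv2.INTER_CUBIC)
p=[.4981,-.298,-.176]
for x,z0,z1,col in((.0125,.117,.120,(0,0,255)),(-.0125,.117,.120,(0,255,255))): draw(a,"scene",box(.003,.024,z0,z1,x),p,u0,v0,f,col)
for x in(.011,-.011): draw(a,"scene",box(.006,.024,.186,.192,x),p,u0,v0,f,(0,255,0))
draw(a,"scene",box(.003,.08,.012,.04),[.4957,-.310,-.176],u0,v0,f,(255,255,255))
cv2.imwrite("pics/ov12.png",a)
m=proj("scene",pose(np.array([[.0125,0,.117],[.0125,0,.107],[.0125,.01,.117]]),p));print(m)
```

```text
[[209.95681199 225.01077218]
 [210.42109816 228.44761384]
 [213.824728   223.50027228]]
```

View pics/ov12.png

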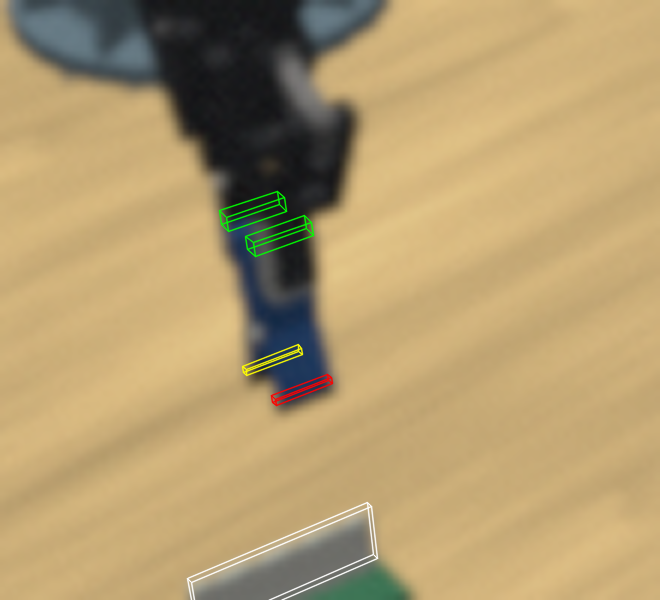

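Run:
```python
from ov import *
im=np.load("t_c.npy");u0,v0=238,182;f=12
a=cv2.resize(im[v0:v0+48,u0:u0+48],None,fx=f,fy=f,interpolation=cv2.INTER_CUBIC);b=a.copy()
c,s=np.cos(.213),np.sin(.213)
draw(b,"top",box(.003,.074,.071,.072,0),[.6057,.1579,.213],u0,v0,f,(255,0,255))
draw(b,"top",box(.054,.05,.004,.038),[.5891,.1543,.213],u0,v0,f,(0,255,0))
draw(b,"top",box(.059,.055,.012,.012),[.5888,.1538,.213],u0,v0,f,(0,0,255))
cv2.imwrite("pics/ov13.png",cv2.resize(np.hstack([a,b]),(800,400)))
```

```text
(no output)
```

View pics/ov13.png

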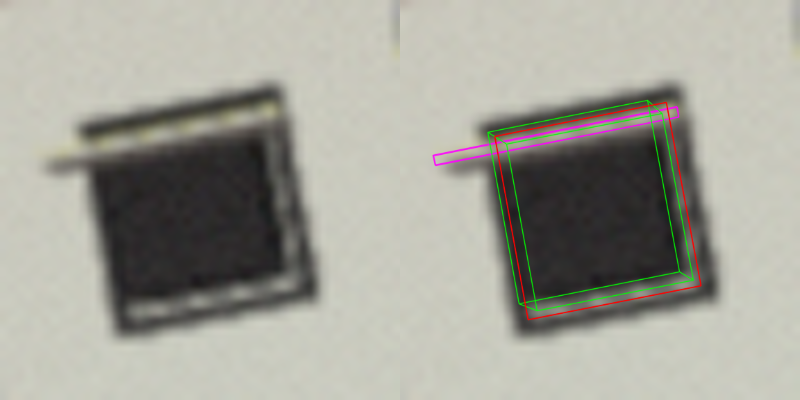

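Request:
step_arm:
  commands:
    - [0,-0.3,0,0,0,0,0.28]
    - [0,0,0,0,0,0,0.28]

```text
time_s: 18.35
eef_pos: [0.4976, -0.2976, 0.1668]
eef_rot: [0.706, -0.705, 0.052, -0.05]
wrist_force: [-0.3, 0.2, -0.6]
opening: 0.287
```

```bash
python3 -c "
from h import *
need([.6057,.1577,.17],.213)"
```

```text
t 18.35 pos [ 0.4976 -0.2976  0.1668] xang -0.145 open 0.287 F [-0.3  0.2 -0.6] q [-0.74  0.26  1.65 -0.    1.23 -0.6 ]
 turn units [-0.01 -3.41 -0.01]  shift now-axes units [ 1.38 -0.09 15.54]  target-axes units [ 6.73 -0.11 14.07]
```

Request:
step_arm:
  commands:
    - [0,-0.48,0,0,0,0,0.28]
    - [0,-0.49,0,0,0,0,0.28]
    - [0,-0.49,0,0,0,0,0.28]
    - [0,-0.49,0,0,0,0,0.28]
    - [0,-0.49,0,0,0,0,0.28]
    - [0,-0.49,0,0,0,0,0.28]
    - [0,-0.48,0,0,0,0,0.28]
    - [0,0,0,0.15,0,0.3,0.28]
    - [0,0,0,0.25,0,0.5,0.28]
    - [0,0,0,0.34,0,0.7,0.28]

```text
time_s: 19.35
eef_pos: [0.5103, -0.2482, 0.1676]
eef_rot: [0.703, -0.703, -0.074, 0.074]
wrist_force: [0.4, 0.6, 0.3]
opening: 0.293
```

Request:
step_arm:
  commands:
    - [0,0,0,0.34,0,0.7,0.28]
    - [0,0,0,0.34,0,0.7,0.28]
    - [0,0,0,0.34,0,0.7,0.28]
    - [0,0,0,0.34,0,0.7,0.28]
    - [0,0,0,0.34,0,0.7,0.28]
    - [0,0,0,0.34,0,0.7,0.28]
    - [0,0,0,0.34,0,0.7,0.28]
    - [0,0,0,0.34,0,0.7,0.28]
    - [0,0,0,0.34,0,0.7,0.28]
    - [0,0,0,0.34,0,0.7,0.28]

```text
time_s: 20.35
eef_pos: [0.5654, -0.02, 0.1678]
eef_rot: [0.703, -0.703, -0.074, 0.075]
wrist_force: [0.7, -0.9, 0.3]
opening: 0.292
```

```bash
python3 -c "
from h import *
need([.6057,.1577,.17],.213)"
```

```text
t 20.35 pos [ 0.5654 -0.02    0.1678] xang 0.212 open 0.292 F [ 0.7 -0.9  0.3] q [-0.25  0.23  1.69  0.    1.23 -0.46]
 turn units [-0.01 -0.01 -0.  ]  shift now-axes units [ 2.56 -0.07  5.51]  target-axes units [ 2.56 -0.07  5.51]
```

Request:
step_arm:
  commands:
    - [0,0,0,0.33,0,0.7,0.28]
    - [0,0,0,0.33,0,0.7,0.28]
    - [0,0,0,0.33,0,0.7,0.28]
    - [0,0,0,0.33,0,0.7,0.28]
    - [0,0,0,0.33,0,0.7,0.28]
    - [0,0,0,0.25,0,0.5,0.28]
    - [0,0,0,0.15,0,0.3,0.28]
    - [0,0,0,0,0,0,0.28]
    - [0,0,0,0,0,0,0.28]

```text
time_s: 21.25
eef_pos: [0.5985, 0.1163, 0.1678]
eef_rot: [-0.703, 0.703, 0.075, -0.075]
wrist_force: [-0.8, 0.3, -0.5]
opening: 0.291
```

```bash
python3 -c "
from h import *
need([.6057,.1577,.14],.213)"
```

```text
t 21.25 pos [0.5985 0.1163 0.1678] xang 0.212 open 0.291 F [-0.8  0.3 -0.5] q [-0.    0.32  1.57 -0.    1.25 -0.21]
 turn units [ 0.   -0.01 -0.01]  shift now-axes units [0.53 0.93 1.3 ]  target-axes units [0.53 0.93 1.3 ]
```

Request:
step_arm:
  commands:
    - [0,0,0,0.2,0,0.5,0.28]
    - [0,0,0,0.2,0,0.5,0.28]
    - [0,0,0,0.13,0.2,0.3,0.28]
    - [0,0,0,0,0.3,0,0.28]
    - [0,0,0,0,0.25,0,0.28]
    - [0,0,0,0,0,0,0.28]
    - [0,0,0,0,0,0,0.28]

```text
time_s: 21.95
eef_pos: [0.6057, 0.1575, 0.1448]
eef_rot: [-0.703, 0.703, 0.074, -0.075]
wrist_force: [0.7, 0.3, -0.7]
opening: 0.286
```

```bash
cat > e.py <<'E'
from ov import *
import sys
k=sys.argv[1]
o=ctrl.get_obs();need([.6057,.1577,.107],.213,o)
im,d=ctrl.camera("scene");np.save("s_e.npy",im)
u0,v0=310,140;f=8
a=cv2.resize(im[v0:v0+70,u0:u0+75],None,fx=f,fy=f,interpolation=cv2.INTER_CUBIC);cv2.imwrite(f"pics/e{k}a.png",a)
p=[*o["eef_pos"][:2],.213];zt=o["eef_pos"][2]-.05
for x,col in((.0125,(0,0,255)),(-.0125,(0,255,255))): draw(a,"scene",box(.003,.024,zt,zt+.003,x),p,u0,v0,f,col)
draw(a,"scene",box(.003,.074,.038,.072,.0),[.6057,.1577,.213],u0,v0,f,(255,0,255))
cv2.imwrite(f"pics/e{k}.png",a)
E
python3 e.py 1
```

```text
t 21.95 pos [0.6057 0.1575 0.1448] xang 0.212 open 0.286 F [ 0.7  0.3 -0.7] q [ 0.07  0.38  1.54 -0.    1.22 -0.15]
 turn units [-0.   -0.01 -0.01]  shift now-axes units [0.   1.26 0.01]  target-axes units [0.   1.26 0.01]
```

View pics/e1.png

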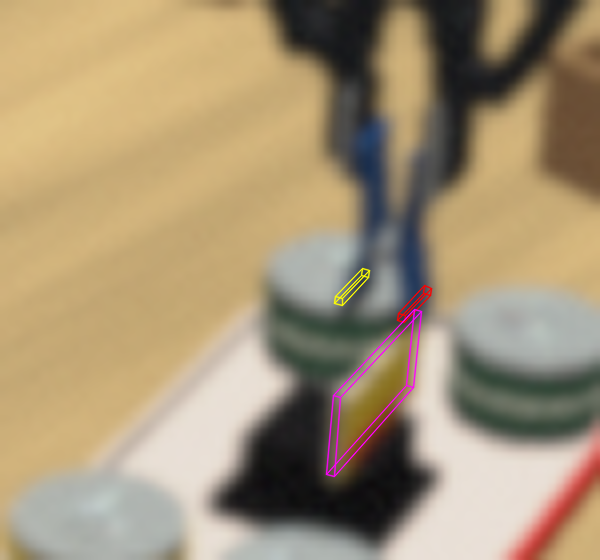

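View pics/e1a.png

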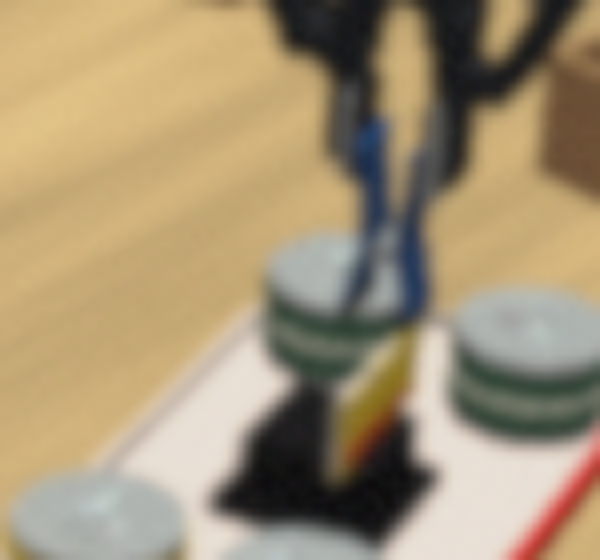

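Request:
step_arm:
  commands:
    - [0,0,0,0,0.15,0,0.28]
    - [0,0,0,0,0.15,0,0.28]
    - [0,0,0,0,0.15,0,0.28]
    - [0,0,0,0,0.15,0,0.28]
    - [0,0,0,0,0.15,0,0.28]
    - [0,0,0,0,0,0,0.28]
    - [0,0,0,0,0,0,0.28]

```text
time_s: 22.7
eef_pos: [0.606, 0.158, 0.1228]
eef_rot: [0.703, -0.703, -0.075, 0.075]
wrist_force: [-0.7, -0.2, -1.2]
opening: 0.292
```

```bash
python3 e.py 2
```

```text
t 22.7 pos [0.606  0.158  0.1228] xang 0.212 open 0.292 F [-0.7 -0.2 -1.2] q [ 0.07  0.4   1.56  0.    1.18 -0.15]
 turn units [-0.   -0.01 -0.  ]  shift now-axes units [-0.01  0.53 -0.01]  target-axes units [-0.01  0.53 -0.01]
```

View pics/e2a.png

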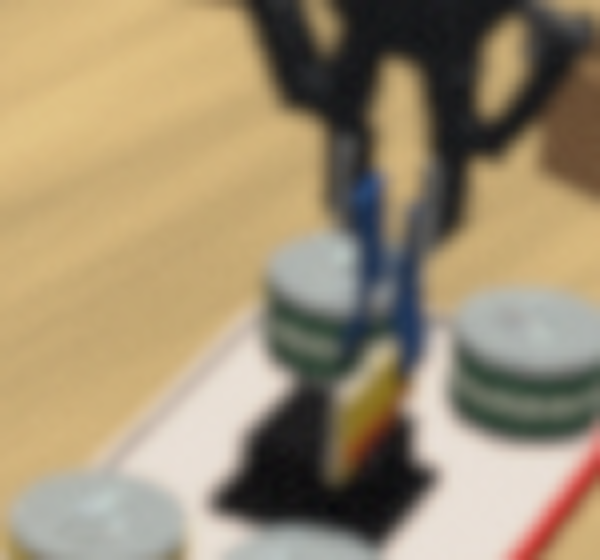

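Request:
step_arm:
  commands:
    - [0,0,0,0,0.12,-0.03,0.28]
    - [0,0,0,0,0.12,0,0.28]
    - [0,0,0,0,0.12,0,0.28]
    - [0,0,0,0,0.12,0,0.28]
    - [0,0,0,0,0.04,0,0.28]
    - [0,0,0,0,0,0,0.28]
    - [0,0,0,0,0,0,0.28]

```text
time_s: 23.45
eef_pos: [0.6063, 0.1571, 0.1074]
eef_rot: [0.703, -0.703, -0.075, 0.075]
wrist_force: [0.2, 0.0, -0.2]
opening: 0.288
```

```bash
python3 e.py 3
python3 - <<'E'
from h import *
im,d=ctrl.camera("top");cv2.imwrite("pics/e3t.png",cv2.resize(im[150:250,200:330],None,fx=5,fy=5))
E
```

```text
t 23.45 pos [0.6063 0.1571 0.1074] xang 0.212 open 0.288 F [ 0.2  0.  -0.2] q [ 0.06  0.42  1.57  0.    1.15 -0.15]
 turn units [ 0.   -0.01  0.  ]  shift now-axes units [-0.02  0.01  0.02]  target-axes units [-0.02  0.01  0.02]
```

View pics/e3a.png

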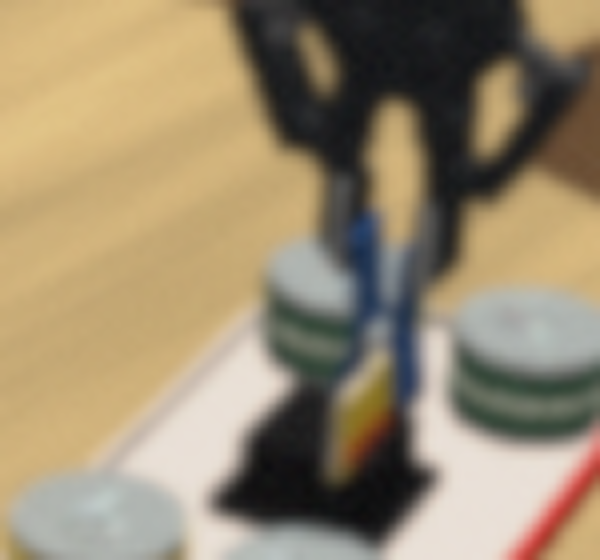

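View pics/e3.png

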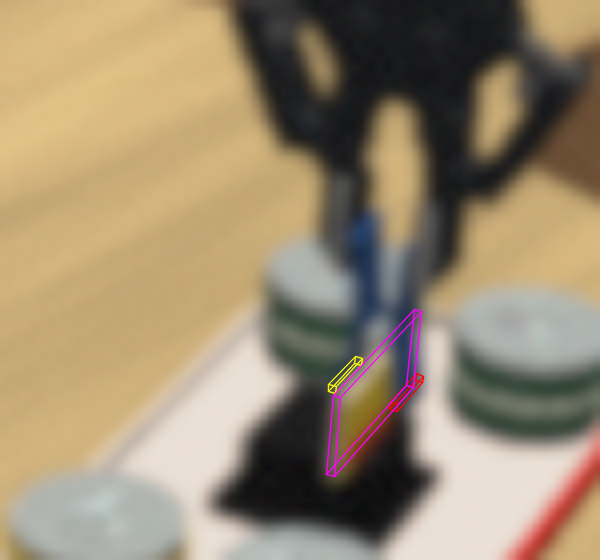

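View pics/e3t.png

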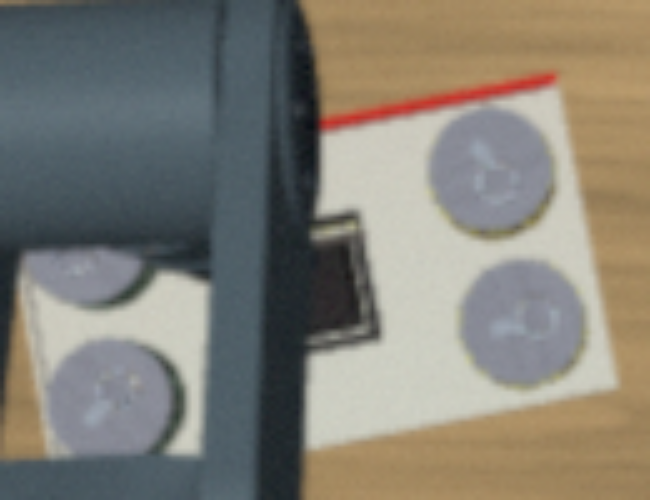

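Run:
```python
import cv2,numpy as np
a=cv2.imread("pics/e1a.png")[210:360,300:450];b=cv2.imread("pics/e3a.png")[290:440,300:450];
o=np.hstack([cv2.resize(x,(400,400),interpolation=cv2.INTER_CUBIC) for x in(a,b)])
o=np.clip(o.astype(float)*1.3,0,255).astype(np.uint8);cv2.imwrite("pics/z1.png",o)
```

```text
(no output)
```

View pics/z1.png

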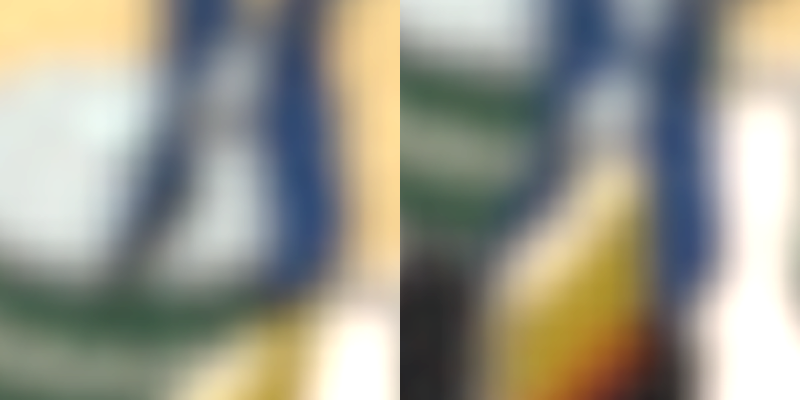

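Run:
```python
from ov import *
o=ctrl.get_obs();print(o["eef_pos"],o["wrist_force"],o["opening"])
im=np.load("s_e.npy");u0,v0=345,160;f=14
a=cv2.resize(im[v0:v0+40,u0:u0+28],None,fx=f,fy=f,interpolation=cv2.INTER_CUBIC);b=a.copy()
p=[*o["eef_pos"][:2],.213];zt=o["eef_pos"][2]-.05
P=lambda x,y,z:(proj("scene",pose(np.array([[x,y,z]]),p))[0]+b_-[u0,v0]+.5)*f-.5
b_=np.array([0,1.1])
t=.3
for y,col in((-.012,(0,0,255)),(.012,(0,255,255))):
  for sg in(-1,1):
    # inner lip line from tip (x=sg*.011,z=zt) to pivot (0,zt+.031) ; handle to bar
    pts=[P(sg*.011,y,zt),P(sg*.002,y,zt+.031),P(-sg*.011,y,zt+.069)]
    pts=[P(sg*.011,y,zt),P(sg*.002,y,zt+.031),P(sg*.011,y,zt+.069)]
    cv2.polylines(b,[np.round(pts).astype(int)],False,col,1,cv2.LINE_AA)
q=[.6057,.1577,.213]
uv=(proj("scene",pose(box(.003,.074,.038,.072),q))+b_-[u0,v0]+.5)*f-.5
for i in range(8):
    for j in range(i):
        if bin(i^j).count("1")==1: cv2.line(b,tuple(np.round(uv[i]).astype(int)),tuple(np.round(uv[j]).astype(int)),(255,0,255),1,cv2.LINE_AA)
cv2.imwrite("pics/z2.png",np.hstack([a,b]))
```

```text
[0.60644824 0.15714199 0.10764013] [ 0.31403467  0.28244849 -0.39308959] 0.2882728535030503
```

View pics/z2.png

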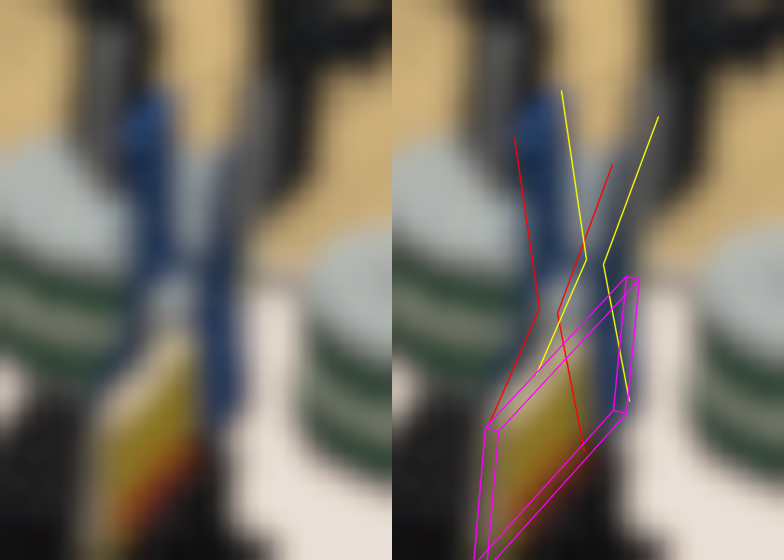

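Request:
step_arm:
  commands:
    - [0,0,0,-0.03,0,-0.05,0.28]
    - [0,0,0,0,0.04,-0.06,0.28]
    - [0,0,0,0,0.04,0,0.28]
    - [0,0,0,0,0,0,0.28]
    - [0,0,0,0,0,0,0.28]

```text
time_s: 24.05
eef_pos: [0.606, 0.1536, 0.1049]
eef_rot: [0.703, -0.703, -0.075, 0.075]
wrist_force: [0.4, 0.9, -0.7]
opening: 0.286
```

```bash
python3 e.py 4
python3 - <<'E'
from h import *
from ov import *
f=14;u0,v0=345,160
L=[]
for k in range(8):
    im,d=ctrl.camera("scene");L.append(im.astype(np.float32))
im=np.mean(L,0);np.save("s_f.npy",im)
a=cv2.resize(im[v0:v0+40,u0:u0+28],None,fx=f,fy=f,interpolation=cv2.INTER_CUBIC)
bl=cv2.GaussianBlur(a,(0,0),14);sh=np.clip(a+1.5*(a-bl),0,255)
cv2.imwrite("pics/z3.png",np.hstack([a,sh]))
o=ctrl.get_obs();print(o["eef_pos"],o["wrist_force"],o["opening"],o["time_s"])
for n in("jaw_a","bar_a","clip","card_edge","sign"):
  try:
    print(n,[(round(x["p"],2),toworld("scene",x["point"]).round(3).tolist()) for x in ctrl.boxes_of(n,"scene")[:3]])
  except Exception as e: print(n,e)
s=ctrl.silhouettes("clip","scene")
print([ (round(x["p"],2),x["pixels"].sum()) for x in s])
E
```

```text
t 24.05 pos [0.606  0.1536 0.1049] xang 0.212 open 0.286 F [ 0.4  0.9 -0.7] q [ 0.06  0.42  1.57  0.    1.15 -0.15]
 turn units [-0.   -0.01 -0.  ]  shift now-axes units [ 0.02 -0.07  0.13]  target-axes units [ 0.02 -0.07  0.13]
[0.60608243 0.1537227  0.10502875] [ 0.02370437  0.14198465 -0.86286488] 0.2917534293895054 24.5
jaw_a [(0.51, [0.607, 0.144, 0.086])]
bar_a [(0.53, [0.625, 0.136, 0.004]), (0.51, [0.609, 0.149, 0.084])]
clip [(0.7, [0.611, 0.146, 0.08])]
card_edge [(0.76, [0.602, 0.132, 0.033])]
sign [(0.87, [0.604, 0.136, 0.033])]
[(0.55, np.int64(116)), (0.45, np.int64(74)), (0.16, np.int64(296))][ WARN:0@11.159] global loadsave.cpp:1063 imwrite_ Unsupported depth image for selected encoder is fallbacked to CV_8U.
```

View pics/z3.png

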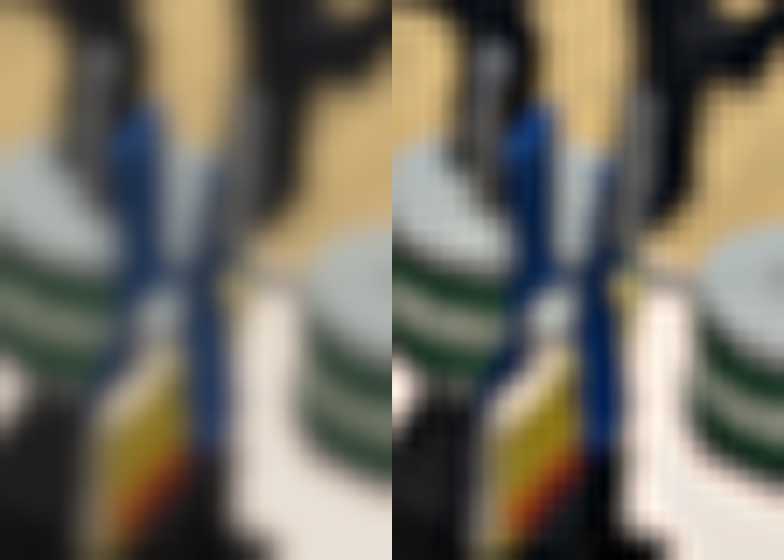

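Run:
```python
from h import *
im,d=ctrl.camera("scene");cv2.imwrite("pics/fin.png",im)
a=np.load("s_f.npy");print("diff vs earlier",np.abs(im[150:220,340:390].astype(float)-a[150:220,340:390]).mean())
o=ctrl.get_obs();print(o["eef_pos"],o["wrist_force"],o["opening"],o["time_s"])
ctrl.hand_in()
```

```text
diff vs earlier 0.7862261904761905
[0.60609191 0.15370201 0.10502718] [-0.08363849 -0.20073874  1.02078928] 0.291989474496177 24.85
the job is handed in; nothing more can be done
```

View pics/fin.png

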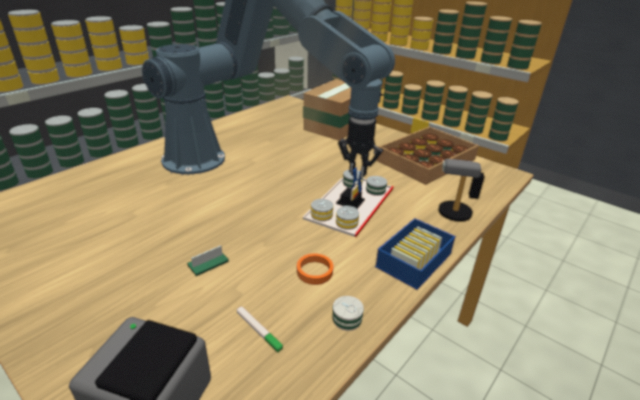

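I stood the sign in the pocket with its yellow face towards the red edge and let go of it. I then squeezed the clip open, lifted it off the rail and handed in at 24.85 s, still holding it gaping astride the middle of the card's top edge.

**Sign:** The camera pictures taken before the clip went on showed the foot seated inside the pocket walls. I felt it touch the pocket floor at the expected height as I lowered it.

**Clip at the end:**
- **Stability:** Wrist force stayed within about 1 N of zero, so there was no sign of touching. The gripper opening was steady at 0.29, close to the clip's full squeeze, and the picture did not change over the last frames.
- **Depth:** The jaws reach about 15 to 20 mm below the card's top edge. The gap between them is still visible above the card.
- **Sideways gap:** I estimate at least 5 mm clear on each side of the card. I read this off a blurred scene picture, so it is not a precise measurement.

**What disagreed:**
- The scene camera's calibration was about 1 pixel (3 to 4 mm) off from the overhead camera's.
- The scene picture also suggested the clip was 3 to 4 mm off the middle along the edge. I moved it back about 3.5 mm before handing in, and my last estimate puts it within about 2 mm of the middle.

I saw no change to the tins, tape or marker in the pictures.

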